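Stack a filter cassette and its end plate square in a sloping holder and clamp them

TASK

Build up the filter holder: take the blue-rimmed filter cassette out of the tray, lay it flat on the sloping bed and square it, touching the lower fence and the side fence. Then lay the dark grey metal end plate flat on top of the cassette and square it against the same two fences, and swing the red-handled clamp fully down onto the stack, letting go of everything with both plates still square. Leave the clock and the label roll where they stand.

Things in the scene. Friction and masses are not known exactly. Their poses are not given: they have to be found in the camera images.
- bed: Sloping bed (grey, metal-faced, 228 x 104 mm) of the fixed filter holder, rising 30 degrees to the robot's left (heading within 0.15 rad). Origin: datum corner, on the bed's surface where the planes of the two fences' inner faces meet, 48 mm above the bench. x up the slope, y across it towards the robot, z out of the bed. Its +y side is open. Plates stay by friction where put down on the slope.
- lower_fence (a point): Middle of the lower fence's inner face, at bed x = 0, y = 28, z = 16 mm. Aluminium block across the slope's foot, 60 mm wide, 12 mm thick, 32 mm high.
- side_fence (a point): Middle of the gap in the side fence (the one away from the robot), at bed x = 75, y = 0, z = 16 mm, in the plane of its inner faces. It is two aluminium blocks at bed x = 4 to 34 and 116 to 146 mm, 12 mm thick (y = 0 to -12), 32 mm high; the 82 mm between is open for a finger.
- stack_place (a point): Point on the bed's surface over which both plates' centres come when squared: bed x = 75, y = 28, z = 0 mm.
- filter_cassette: Loose filter cassette, 150 x 56 x 16 mm, white with a blue rim and four black ports, 0.13 to 0.24 kg, lying in the tray. Origin: centre of its underside; x along its 150 mm length, y across its 56 mm width, z up. Either end may go first. On the bed its length runs up the slope.
- end_plate: Loose dark grey anodised metal end plate, 150 x 56 x 12 mm, with a light round mark in the middle of its upper face, 0.19 to 0.36 kg, lying in the tray. Origin: centre of its underside; x along its length, y across its width, z up. Goes on top of the cassette, so its underside ends 16 mm above the bed.
- clamp (a joint): Hinge of the hold-down clamp, rad: 0 fully closed (arm parallel to the bed, its sprung rubber foot pressing on the stack), 2.1 fully open; starts at 1.85 to 2.1, arm about upright. Hinge line: parallel to bed y through bed x = 180, z = 28 mm. Stiff (6 to 12 N at the handle, most at the end where the stack pushes the foot in 3 mm); stays where it is left.
- clamp_grip (a point): Middle of the clamp's red round handle, 22 mm thick and 52 mm long along the arm, at its free end; 137 mm from the hinge line. Closed, it is at x = 45, y = 28, z = 54 mm of the bed; open, about 0.29 m above the bench with the handle's free end pointing up.
- tray: Fixed stainless tray, 262 x 400 mm, rim 48 mm high, in which both plates lie (which of them lies nearer the holder varies). Origin: centre of its underside; x and y along its sides, z up. Inner floor 210 x 348 mm, 2 mm above the bench.
- clock: Room thermometer and clock, 45 x 96 x 120 mm, a bystander at the left edge. Origin: centre of its underside.
- label_roll: Roll of labels, 84 mm across and 62 mm high, a bystander at the left front. Origin: centre of its underside.

How it is judged (in metres and radians):
On the way, in this order (a step that is already met when the one before it is completed fails the run):
1. the cassette lies flat on the bed, squared against both fences, and is let go (x of filter_cassette in the frame of bed between 0.0725 and 0.0775 m and y of filter_cassette in the frame of bed between 0.0255 and 0.0305 m and z of filter_cassette in the frame of bed between -0.0025 and 0.0025 m and angle between the x axis of filter_cassette and the x axis of bed, either way round below 0.035 rad and angle between the z axis of filter_cassette and the z axis of bed, either way round below 0.04 rad and contact force between the fingers and filter_cassette below 0.3 N), for 0.2 s.
2. the end plate lies flat on the squared cassette, squared against both fences, and is let go (x of filter_cassette in the frame of bed between 0.0725 and 0.0775 m and y of filter_cassette in the frame of bed between 0.0255 and 0.0305 m and z of filter_cassette in the frame of bed between -0.0025 and 0.0025 m and angle between the x axis of each of filter_cassette, end_plate and the x axis of bed, either way round below 0.035 rad and angle between the z axis of each of filter_cassette, end_plate and the z axis of bed, either way round below 0.04 rad and x of end_plate in the frame of bed between 0.0725 and 0.0775 m and y of end_plate in the frame of bed between 0.0255 and 0.0305 m and z of end_plate in the frame of bed between 0.0135 and 0.0185 m and contact force between the fingers and end_plate below 0.3 N), for 0.2 s.
At the end, for the whole second after the job is handed in: Cassette flat on the bed, end plate flat on the cassette (height within 2.5 mm, faces parallel within 0.04 rad), each within 2.5 mm of touching the lower fence and the side fence and turned less than 0.035 rad from them; clamp within 0.05 rad of closed; plates at rest (x of filter_cassette in the frame of bed between 0.0725 and 0.0775 m and y of filter_cassette in the frame of bed between 0.0255 and 0.0305 m and z of filter_cassette in the frame of bed between -0.0025 and 0.0025 m and angle between the x axis of each of filter_cassette, end_plate and the x axis of bed, either way round below 0.035 rad and angle between the z axis of each of filter_cassette, end_plate and the z axis of bed, either way round below 0.04 rad and x of end_plate in the frame of bed between 0.0725 and 0.0775 m and y of end_plate in the frame of bed between 0.0255 and 0.0305 m and z of end_plate in the frame of bed between 0.0135 and 0.0185 m and value of joint clamp below 0.05 rad and linear speed of each of end_plate, filter_cassette below 0.02 m/s).
It fails at once if the clock or the label roll is displaced by more than 30 mm (distance of any of clock, label_roll from where it was at the start of the episode above 0.03 m).
It also fails if it takes over 72 s, if anything falls off the work surface, if the arm or the gripper's body presses on something with over 40 N, if the wrist force passes 120 N, or if a joint passes its speed limit or range.

ROBOT

A 6-joint arm with a two-finger parallel gripper is mounted at the origin on a cart in front of the work surface, level with it; the furniture and walls round the work are solid. World frame = base frame: x ahead of the robot, y to its left, z up, the work surface at z = 0. Lengths are in mm, angles in rad, forces in N, time in s.
With the tool pointing down it reaches from about 400 to 925 mm from the base axis. Payload 12.5 kg.
Tool frame: the origin (TCP) lies on the mounting face of the last link; the fingertips stand 190 mm ahead of it and the grasp point (between the pads) lies 171 mm ahead of it; z points along the fingers, y is the line along which they close (so a half turn about z gives the same grasp; the last joint's range is limited). The gripper opens to 95 mm and grips with 3 to 60 N. Pads are 20 mm wide; open, the fingers measure 119 mm over their backs; the gripper's body (75 mm by 180 mm) begins 59 mm behind the grasp point.
Start: joints at [-1.296, 0.491, 1.559, -0, 1.092, -0.106], TCP at [232.308, -580.222, 404.761] pointing down, gripper open.
Joint ranges: [-3.1, 3.1], [-0.84, 2.19], [0.05, 2.79], [-1.13, 4.28], [0.06, 2.93], [-2.69, 2.69]. Speed limits (rad/s): [2.22, 2.22, 2.79, 3.14, 3.14, 3.14].

INTERFACE

Orientations are given as [roll, pitch, yaw] about the fixed x, y, z axes, in that order (R = Rz(yaw) Ry(pitch) Rx(roll)).
In Python, from cell import * gives the robot as it stands.
- The arm moves only by the tool arm_command, never from a script. Its argument "rows" is a list that holds one entry, the list of rows, each a list of 7 numbers: the shift along the tool's x, y, z normalised to -1 to 1, where 1 is 0.15 m, then the turn, a rotation vector about the tool's x, y, z normalised to -1 to 1, where 1 is 360 degrees, then the opening, from -1 (shut) to 1 (fully open). A call has 1 to 10 rows; each row is the pose to reach, as a shift and turn from the pose commanded when the call began, along the tool's axes at that moment, turning the shorter way round; what a row does not reach only later rows make up. A row lasts 1/12 s, in which the tool goes at most 41.7 mm and 7.16 degrees, less where a joint would pass 70% of its speed; a pose out of reach is approached as far as the arm can. A call with a number of a shift or a turn outside -1 to 1 is refused whole. A call with a gripper value outside its range is refused whole. The fingers move at their own pace and stop on an object; the grip force is fixed at half the most. Time passes only in rows, so rows that repeat a pose let the fingers close. It gives the time, the measured TCP pose, the force, the opening and the grip force at its end, in the units of the state.
- state(): the state, without advancing time (a new reading comes with each control period).
- read_camera(name): name is "scene" or "top" or "wrist"; returns (picture, depth): 400x640x3 uint8, red, green, blue; 400x640 float32, mm along the optical axis (not along the pixel's ray), 0 where there is no reading.
- get_calibration(name): a dict with "camera_matrix" (3x3 intrinsics, pixels), "position" and "orientation" of the camera in the world; the wrist camera has in their place "hand_eye" (4x4, takes a point from camera to tool coordinates, whose origin is the TCP and whose axes are the flange's). Camera axes: x right, y up, looking along -z (the intrinsics and any distortion apply to the point x, -y, -z); pixel columns grow to the right and rows downward; lengths in mm; the calibration is good to about 2 mm. A picture is of the moment at which its call begins: read the wrist's pose just before it. get_calibration takes no time and is no camera call.
- job_done(): hands the job in; it is judged then, once.
The state is a dict: "t": time; "joints": joint angles; "qvel": joint speeds; "tau": joint torques, N m; "eef_pos": TCP position; "tcp_rot": TCP orientation; "ft_force": force on the tool from outside, world axes, zero at the start; "moment": the same for the moment, N m; "opening": opening from 0.0 (shut) to 1.0 (fully open); "grip_force": force on a finger pad.
Only numpy, scipy, OpenCV 4.12 (cv2) and the standard library are available. Lean on these libraries where they do the work, as an engineer would, in place of code of your own. Each camera call takes 0.05 s, during which the arm holds its last target. There are 200 camera calls.

## Working session

There is one attempt and no reset: what is moved stays moved. The work goes in short steps, Python scripts to look and compute and a tool call to move; the robot and the scene stay as the last step left them, time stands still between calls to the robot, and variables do not carry over. Pictures are saved under pics/ and viewed, at most 13 in all, crops included, and the job is handed in when it is done.

Besides the shell and the picture viewer there is one more tool, called after "Emit:" as a command line: name --argument value ..., lists and objects as JSON in quotes. arm_command: Moves the arm, as the interface text tells. Its arguments: {"type":"object","properties":{"rows":{"type":"array","items":{"type":"array","items":{"type":"array","items":{"type":"number","minimum":-1,"maximum":1}}}}},"required":["rows"]}

```bash
ls; mkdir -p pics; python3 - <<'E'
from cell import *
import cv2,numpy as np
print(state())
for n in ["top","scene"]:
    p,d=read_camera(n); np.savez(f"{n}0.npz",p=p,d=d); cv2.imwrite(f"pics/{n}0.png",p[:,:,::-1]); print(n,get_calibration(n))
print(get_calibration("wrist"))
E
```

```text
pics
{'t': 0.0, 'joints': array([-1.29559466e+00,  4.91567121e-01,  1.55948540e+00,  3.83737857e-06,
        1.09168633e+00, -1.05597054e-01]), 'qvel': array([-6.81928519e-04, -1.40641772e-03,  1.15250579e-03, -1.42383526e-03,
        8.35233284e-04,  8.36465422e-06]), 'tau': array([ 1.12997277e-03, -6.12646437e+01, -2.58173847e+01,  6.93111727e-02,
        4.82636655e-02, -9.83170162e-05]), 'eef_pos': array([ 232.30056533, -580.18076393,  404.14454627]), 'tcp_rot': array([-3.14045320e+00, -1.24194033e-04,  3.80796880e-01]), 'ft_force': array([-0.46805965,  1.26021278,  0.22892914]), 'moment': array([0.02360732, 0.01976545, 0.02519703]), 'grip_force': 0.0, 'opening': 1.0018524037158945}
top {'camera_matrix': array([[508.65262204,   0.        , 316.47044062],
       [  0.        , 508.65262204, 197.76155778],
       [  0.        ,   0.        ,   1.        ]]), 'position': array([ 294.07356181,  -97.65484389, 1439.80733899]), 'orientation': array([ 0.12825197, -0.02277932, -1.55091209])}
scene {'camera_matrix': array([[430.53448211,   0.        , 318.02649311],
       [  0.        , 430.53448211, 199.52144274],
       [  0.        ,   0.        ,   1.        ]]), 'position': array([102.08887751, 443.57199139, 827.62548773]), 'orientation': array([ 0.73984786,  0.00716757, -2.53794766])}
{'camera_matrix': array([[352.16941385,   0.        , 317.83630221],
       [  0.        , 352.16941385, 199.19415118],
       [  0.        ,   0.        ,   1.        ]]), 'hand_eye': array([[-7.90994724e-04,  9.61071609e-01,  2.76298274e-01,
         7.66620913e+01],
       [ 9.99999093e-01,  4.59022889e-04,  1.26616839e-03,
         7.35147180e-01],
       [ 1.09005126e-03,  2.76299025e-01, -9.61071101e-01,
         1.86866008e+01],
       [ 0.00000000e+00,  0.00000000e+00,  0.00000000e+00,
         1.00000000e+00]])}
```

View pics/top0.png

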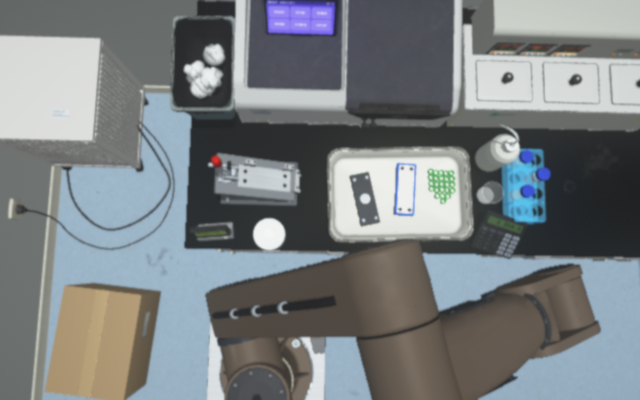

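View pics/scene0.png

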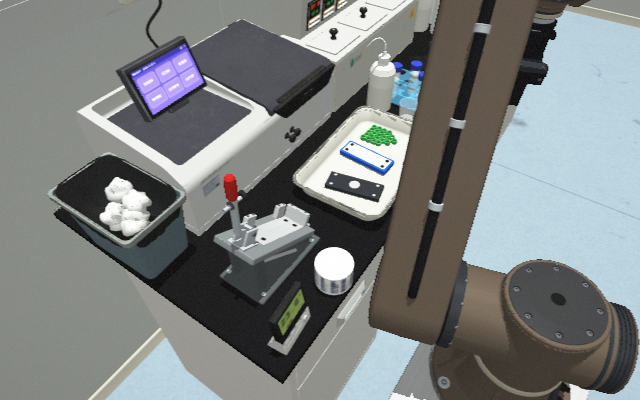

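The top view shows the holder at about (257,180), with the red handle at (215,161). In the tray are the dark end plate at (365,198) and the cassette at (404,189). The scene view confirms the lower fence is at the holder's right end.

```bash
cat > h.py <<'E'
import numpy as np, cv2
from scipy.spatial.transform import Rotation as R
from cell import *
def campose(n, st=None):
    c=get_calibration(n); K=c["camera_matrix"]
    if n=="wrist":
        H=np.array(c["hand_eye"]); Rt=R.from_euler('xyz',st["tcp_rot"]).as_matrix()
        return K, Rt@H[:3,:3], Rt@H[:3,3]+st["eef_pos"]
    return K, R.from_euler('xyz',c["orientation"]).as_matrix(), np.array(c["position"])
def rays(K,Rc,uv):
    uv=np.atleast_2d(uv).astype(float)
    d=np.c_[(uv[:,0]-K[0,2])/K[0,0], -(uv[:,1]-K[1,2])/K[1,1], -np.ones(len(uv))]
    return d@Rc.T
def onplane(cp,uv,z):
    K,Rc,p=cp; d=rays(K,Rc,uv); return p+d*((z-p[2])/d[:,2])[:,None]
def cloud(cp,dep):
    K,Rc,p=cp; v,u=np.mgrid[:dep.shape[0],:dep.shape[1]]
    return (p+rays(K,Rc,np.c_[u.ravel(),v.ravel()])*dep.ravel()[:,None]).reshape(dep.shape+(3,))
def project(cp,X):
    K,Rc,p=cp; c=(np.atleast_2d(X)-p)@Rc; return np.c_[K[0,0]*c[:,0]/-c[:,2]+K[0,2], -K[1,1]*c[:,1]/-c[:,2]+K[1,2]]
def delta(target_p, target_R, st=None):
    """normalised move row from present pose to target"""
    st=st or state(); R0=R.from_euler('xyz',st["tcp_rot"]).as_matrix()
    return np.round(np.r_[R0.T@(np.array(target_p)-st["eef_pos"])/150, R.from_matrix(R0.T@target_R).as_rotvec()/(2*np.pi)],4)
E
python3 - <<'E'
from h import *
z=np.load("top0.npz"); p=z["p"]; d=z["d"]; cp=campose("top")
hsv=cv2.cvtColor(p,cv2.COLOR_RGB2HSV); P=cloud(cp,d)
def rect(mask,x0,x1,y0,y1,h,name):
    m=np.zeros_like(mask); m[y0:y1,x0:x1]=mask[y0:y1,x0:x1]
    m=cv2.morphologyEx(m,cv2.MORPH_CLOSE,np.ones((5,5)))
    c=max(cv2.findContours(m,cv2.RETR_EXTERNAL,cv2.CHAIN_APPROX_NONE)[0],key=cv2.contourArea)
    q=onplane(cp,c[:,0,:],h)[:,:2].astype(np.float32); (c0,s,a)=cv2.minAreaRect(q); print(name,c0,s,a, 'depth z',np.median(P[...,2][m>0]))
blue=((hsv[...,0]>100)&(hsv[...,0]<130)&(hsv[...,1]>100)).astype(np.uint8)*255
rect(blue,385,425,155,225,18,"cassette")
dark=(hsv[...,2]<110).astype(np.uint8)*255
rect(dark,342,386,160,235,14,"plate")
print("floor",P[215,440],"rim TL",P[152,335],P[235,335])
print("table",P[140,300], "machine", P[100,250],P[115,300])
for uv in [(215,160),(225,185),(240,180),(260,180),(280,180),(296,175),(297,190),(285,165),(250,160),(250,200),(268,234),(213,232)]: print(uv,np.round(P[uv[1],uv[0]]))
print(P[np.isfinite(P[...,2])].shape)
E
```

```text
cassette (507.89202880859375, -374.06768798828125) (145.42245483398438, 51.00206756591797) 0.003785208333283663 depth z 17.327422814759757
plate (479.2303161621094, -261.32440185546875) (141.91981506347656, 50.20171356201172) 13.070464134216309 depth z 13.844864332667385
floor [ 439.12268109 -481.6730747    -3.17436554] rim TL [ 604.72460279 -175.11179903   46.0665802 ] [ 372.86421354 -178.75258911   44.17385196]
table [648.29436862 -75.69929865  -1.6030088 ] machine [702.04038702  50.58040872 188.76850325] [689.95580655 -75.73090936 109.11374547]
(215, 160) [518. 107. 325.]
(225, 185) [490. 112. 142.]
(240, 180) [507.  77. 123.]
(260, 180) [514.  28.  87.]
(280, 180) [518. -25.  67.]
(296, 175) [532. -68.  73.]
(297, 190) [491. -72.  72.]
(285, 165) [554. -39.  97.]
(250, 160) [557.  50. 142.]
(250, 200) [468.  61.  12.]
(268, 234) [371.   4.  58.]
(213, 232) [371. 144. 102.]
(256000, 3)
```

Emit:
arm_command --rows '[[[0.973, -0.951, -0.1, 0, 0, 0, 1], [0.973, -0.951, -0.1, 0, 0, 0, 1], [0.973, -0.951, -0.1, 0, 0, 0, 1], [0.973, -0.951, -0.1, 0, 0, 0, 1], [0.973, -0.951, -0.1, 0, 0, 0, 1], [0.973, -0.951, -0.1, 0, 0, 0, 1]]]'

```text
t: 0.6
eef_pos: [316.2, -388.8, 420.3]
tcp_rot: [-3.14, -0.001, 0.384]
ft_force: [0.6, -1.4, 1.2]
opening: 1.001
grip_force: 0.0
```

Emit:
arm_command --rows '[[[0.973, -0.951, -0.1, 0, 0, -0.06, 1], [0.973, -0.951, -0.1, 0, 0, -0.06, 1], [0.973, -0.951, -0.1, 0, 0, -0.06, 1], [0.973, -0.951, -0.1, 0, 0, -0.06, 1], [0.973, -0.951, -0.1, 0, 0, -0.06, 1], [0.973, -0.951, -0.1, 0, 0, -0.06, 1]]]'

```text
t: 1.1
eef_pos: [398.6, -202.5, 435.2]
tcp_rot: [3.142, -0.001, 0.762]
ft_force: [-0.1, -0.7, 0.1]
opening: 1.002
grip_force: 0.0
```

Emit:
arm_command --rows '[[[1, -0.5, -0.1, 0, 0, -0.129, 1], [1, -0.5, -0.1, 0, 0, -0.129, 1], [1, -0.5, -0.1, 0, 0, -0.129, 1], [1, -0.5, -0.1, 0, 0, -0.129, 1], [1, -0.5, -0.1, 0, 0, -0.129, 1], [1, -0.5, -0.1, 0, 0, -0.129, 1], [1, -0.5, -0.1, 0, 0, -0.129, 1], [1, -0.5, -0.1, 0, 0, -0.129, 1], [1, -0.5, -0.1, 0, 0, -0.129, 1]]]'

```text
t: 1.85
eef_pos: [454.7, -49.6, 449.6]
tcp_rot: [-3.141, 0.0, 1.566]
ft_force: [0.0, 0.5, 0.2]
opening: 0.999
grip_force: 0.0
```

```bash
python3 - <<'E'
from h import *
st=state(); p,d=read_camera("wrist"); print(st["eef_pos"],st["tcp_rot"],st["joints"])
np.savez("w1.npz",p=p,d=d,eef_pos=st["eef_pos"],tcp_rot=st["tcp_rot"]); cv2.imwrite("pics/w1.png",p[:,:,::-1])
E
```

```text
[454.74443379 -49.56412158 449.55648545] [-3.14129071e+00  5.60568300e-05  1.56580981e+00] [-2.53108016e-01  2.00051650e-01  1.88733008e+00 -1.47752352e-04
  1.05448986e+00 -2.48048532e-01]
```

View pics/w1.png

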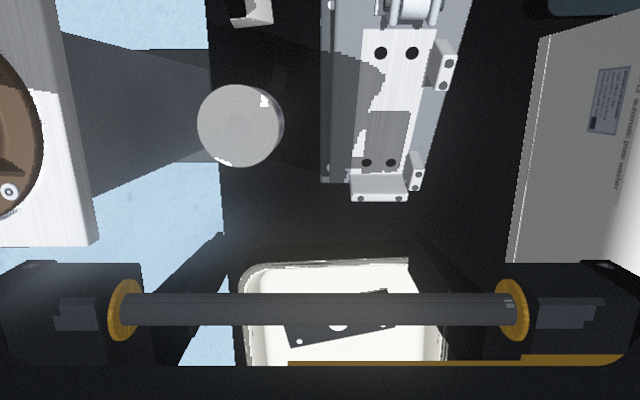

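The view shows the bed (about (395,100)), the lower fence top (378,190), the side-fence blocks (416,172) and (443,65), and the label roll (238,125).

```bash
python3 - <<'E'
from h import *
z=np.load("w1.npz"); st={"eef_pos":z["eef_pos"],"tcp_rot":z["tcp_rot"]}; cp=campose("wrist",st); P=cloud(cp,z["d"])
m=np.zeros((400,640),bool); m[70:165,375:400]=1
m&=(np.abs(P[...,2]-70)<70)
Q=P[m]
for _ in range(4):
    c=Q.mean(0); n=np.linalg.svd(Q-c,full_matrices=False)[2][2]; n*=np.sign(n[2]); r=(Q-c)@n; Q=Q[np.abs(r)<max(1.0,2*r.std())]
print("plane n",n,"tilt",np.degrees(np.arccos(n[2])),"heading of x (from +y)",np.arctan2(-n[0],-n[1]),"rms",r.std(),len(Q))
print("c",c)
h=(P-c)@n
top=(np.abs(h-32)<4)&(P[...,2]>20)&(P[...,2]<200); top[210:]=0; top[:, :320]=0; top[:,480:]=0
nb,lab,stt,cen=cv2.connectedComponentsWithStats(top.astype(np.uint8))
# in-plane axes
up=np.array([0,0,1.])-n[2]*n; ex=up/np.linalg.norm(up); ey=np.cross(n,ex); print("ex",ex,"ey",ey)
for i in range(1,nb):
    if stt[i,4]>60:
        q=(P[lab==i]-c)@np.c_[ex,ey]; print(stt[i],h[lab==i].mean(),cv2.minAreaRect(q.astype(np.float32)),np.percentile(q,[2,98],axis=0).round(1).tolist())
print("bed at lower")
np.set_printoptions(suppress=True,precision=1,linewidth=200)
print(P[185:205:3,380]); print(z["d"][185:205:3,380])
E
```

```text
plane n [-4.53290483e-04 -5.00568114e-01  8.65697036e-01] tilt 30.037606844333023 heading of x (from +y) 0.0009055518048411926 rms 0.5009505395300891 2082
c [520.07380153   8.02097128  84.96612807]
ex [7.83933406e-04 8.65696681e-01 5.00568320e-01] ey [-9.99999590e-01  9.05551681e-04  5.42101086e-20]
[383   0  11  27 143] 32.7232272693348 ((105.71619415283203, 18.425540924072266), (16.317846298217773, 5.668094158172607), 4.980584621429443) [[98.5, 16.1], [113.2, 21.4]]
[396   0  40  25 261] 33.83058716823312 ((106.38082885742188, 1.1737089157104492), (24.616153717041016, 16.267213821411133), 85.97200775146484) [[100.0, -10.2], [113.6, 12.1]]
[433  53  25  39 602] 31.507777328304655 ((60.59185028076172, -32.13835906982422), (12.353775024414062, 30.22877311706543), 89.31951141357422) [[46.7, -37.5], [75.3, -26.3]]
[408 167  17  24 289] 31.527278318714163 ((-51.202308654785156, -31.30788803100586), (11.90238094329834, 29.84651756286621), 89.39656829833984) [[-64.8, -36.8], [-36.6, -25.6]]
[350 191  58  11 554] 31.12728085152114 ((-75.91287994384766, 2.8332481384277344), (59.384559631347656, 12.912145614624023), 89.72900390625) [[-81.9, -25.5], [-70.0, 31.0]]
bed at lower
[[ 519.8  -62.2   64.7]
 [ 519.1  -64.3   69.4]
 [ 518.5  -66.5   73.4]
 [ 518.2  -69.2   75.6]
 [ 518.6  -72.8   74.3]
 [ 519.   -76.5   72.9]
 [ 532.2 -101.3    0.9]]
[376.4 372.4 369.3 367.9 370.1 372.4 448.4]
```

Emit:
arm_command --rows '[[[-1, 0.2, 0, 0, 0, 0, 1], [-1, 0.2, 0, 0, 0, 0.02, 1], [-1, 0.2, 0, 0, 0, 0.04, 1], [-1, 0.2, 0, 0, 0, 0.06, 1], [-1, 0.2, 0, 0, 0, 0.06, 1]]]'

```text
t: 2.32
eef_pos: [484.9, -204.1, 449.2]
tcp_rot: [3.141, 0.001, 1.177]
ft_force: [-0.0, -0.3, -0.7]
opening: 1.003
grip_force: 0.0
```

```bash
python3 - <<'E'
from h import *
st=state(); print(st["eef_pos"],st["tcp_rot"])
print(delta([500,-374,390],R.from_euler('xyz',[np.pi,0,0]).as_matrix()))
E
```

```text
[ 484.85476426 -204.08278481  449.21854833] [3.14102494e+00 7.63495727e-04 1.17746797e+00]
[-1.0073e+00  5.2720e-01  3.9590e-01  2.0000e-04  1.0000e-04  1.8740e-01]
```

Emit:
arm_command --rows '[[[-1, 0.53, 0.3, 0, 0, 0.187, 1], [-1, 0.53, 0.39, 0, 0, 0.187, 1], [-1, 0.53, 0.39, 0, 0, 0.187, 1], [-1, 0.53, 0.39, 0, 0, 0.187, 1], [-1, 0.53, 0.39, 0, 0, 0.187, 1], [-1, 0.53, 0.39, 0, 0, 0.187, 1], [-1, 0.53, 0.39, 0, 0, 0.187, 1], [-1, 0.53, 0.39, 0, 0, 0.187, 1], [-1, 0.53, 0.39, 0, 0, 0.187, 1], [-1, 0.53, 0.39, 0, 0, 0.187, 1]]]'

```text
t: 3.15
eef_pos: [502.4, -368.3, 391.0]
tcp_rot: [-3.141, 0.0, 0.007]
ft_force: [-0.1, -0.4, 1.0]
opening: 1.001
grip_force: 0.0
```

```bash
cat >> h.py <<'E'
def plates(p,cp,hc=18,hp=14):
    hsv=cv2.cvtColor(p,cv2.COLOR_RGB2HSV); out={}
    for name,m,h in [("cassette",(hsv[...,0]>100)&(hsv[...,0]<130)&(hsv[...,1]>120)&(hsv[...,2]>60),hc),("plate",(hsv[...,2]<90)&(hsv[...,2]>20),hp)]:
        m=cv2.morphologyEx(m.astype(np.uint8)*255,cv2.MORPH_CLOSE,np.ones((5,5)))
        for c in cv2.findContours(m,cv2.RETR_EXTERNAL,cv2.CHAIN_APPROX_NONE)[0]:
            if cv2.contourArea(c)<300: continue
            q=onplane(cp,c[:,0,:],h)[:,:2].astype(np.float32); c0,s,a=cv2.minAreaRect(q)
            if 125<max(s)<170 and 40<min(s)<70: out[name]=(np.round(c0,1),np.round(s,1),round(a,2))
    return out
E
python3 - <<'E'
from h import *
st=state(); p,d=read_camera("wrist"); print(st["eef_pos"],st["tcp_rot"])
np.savez("w2.npz",p=p,d=d,eef_pos=st["eef_pos"],tcp_rot=st["tcp_rot"]); cv2.imwrite("pics/w2.png",p[:,:,::-1])
print(plates(p,campose("wrist",st)))
E
```

```text
[ 502.36617794 -368.26116948  391.02742124] [-3.14127496e+00  3.14422052e-04  7.41043164e-03]
{'cassette': (array([ 510. , -380.2]), array([ 54.9, 148.3]), 87.01)}
```

View pics/w2.png

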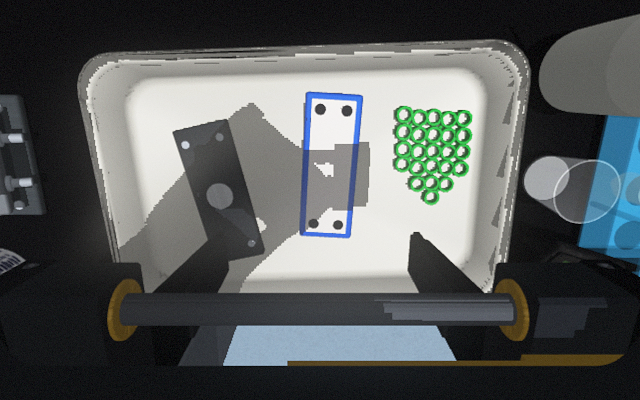

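The cassette is centred at about (332,165), turned −3°. The end plate is at (218,190), and the green rings right of the cassette begin at column 393.

```bash
python3 - <<'E'
from h import *
for z in (250,194.5): print(delta([510,-380.2,z],R.from_euler('xyz',[np.pi,0,-0.052]).as_matrix()))
E
```

```text
[ 5.050e-02  8.040e-02  9.403e-01 -0.000e+00  1.000e-04  9.500e-03]
[ 5.0600e-02  8.0500e-02  1.3103e+00 -0.0000e+00  1.0000e-04  9.5000e-03]
```

Emit:
arm_command --rows '[[[0.05, 0.08, 0.25, 0, 0, 0.0095, 0.6], [0.05, 0.08, 0.5, 0, 0, 0.0095, 0.6], [0.05, 0.08, 0.75, 0, 0, 0.0095, 0.6], [0.05, 0.08, 0.94, 0, 0, 0.0095, 0.6], [0.05, 0.08, 0.94, 0, 0, 0.0095, 0.6], [0.05, 0.08, 0.94, 0, 0, 0.0095, 0.6], [0.05, 0.08, 0.94, 0, 0, 0.0095, 0.6]]]'

```text
t: 3.78
eef_pos: [510.6, -380.4, 252.0]
tcp_rot: [3.14, -0.002, -0.043]
ft_force: [0.7, 0.2, 0.5]
opening: 0.799
grip_force: 0.0
```

```bash
python3 - <<'E'
from h import *
st=state(); print(st["eef_pos"],st["tcp_rot"]); print(delta([510,-380.2,194.5],R.from_euler('xyz',[np.pi,0,-0.052]).as_matrix()))
E
```

```text
[ 510.61786272 -380.40363412  251.97842027] [ 3.14024520e+00 -1.57031787e-03 -4.31615621e-02]
[-4.800e-03 -1.700e-03  3.832e-01  2.000e-04 -3.000e-04  1.400e-03]
```

Emit:
arm_command --rows '[[[0, 0, 0.15, 0, 0, 0, 0.6], [0, 0, 0.28, 0, 0, 0, 0.6], [0, 0, 0.37, 0, 0, 0, 0.6], [0, 0, 0.37, 0, 0, 0, 0.6], [0, 0, 0.37, 0, 0, 0, 0.6]]]'

```text
t: 4.2
eef_pos: [510.5, -380.3, 195.8]
tcp_rot: [3.141, -0.001, -0.043]
ft_force: [-0.1, 0.2, 0.3]
opening: 0.801
grip_force: 0.0
```

Emit:
arm_command --rows '[[[0, 0, 0, 0, 0, 0, -1], [0, 0, 0, 0, 0, 0, -1], [0, 0, 0, 0, 0, 0, -1], [0, 0, 0, 0, 0, 0, -1], [0, 0, 0, 0, 0, 0, -1], [0, 0, 0, 0, 0, 0, -1]]]'

```text
t: 4.7
eef_pos: [510.4, -380.1, 195.6]
tcp_rot: [3.141, -0.001, -0.043]
ft_force: [-0.8, 0.7, 6.5]
opening: 0.589
grip_force: 30.0
```

```bash
cat >> h.py <<'E'
psi=-0.006
ex=np.array([-np.sin(psi)*np.cos(np.pi/6),np.cos(psi)*np.cos(np.pi/6),.5]); ey=np.array([-np.cos(psi),-np.sin(psi),0]); ez=np.cross(ex,ey)
B=np.c_[ex,ey,ez]; DAT=np.array([545.3,-52.7,48.0]); TR=np.c_[ex,-ey,-ez]
def bed(b): return DAT+B@np.array(b,float)
def inbed(st): return B.T@(st["eef_pos"]-DAT)
E
python3 - <<'E'
from h import *
print(ez)
for b in [(83,36,260),(83,36,197)]: print(bed(b), R.from_matrix(TR).as_euler('xyz'))
st=state()
print(delta(bed((83,36,260)),TR,dict(eef_pos=np.array([510,-380.2,345]),tcp_rot=st["tcp_rot"])))
E
```

```text
[-0.00299998 -0.499991    0.8660254 ]
[ 508.95193074 -110.60284663  314.66660498] [ 3.14159265 -0.52359878  1.56479633]
[509.14092961 -79.10341363 260.10700455] [ 3.14159265 -0.52359878  1.56479633]
[-0.0851 -1.7955  0.2009  0.067   0.0644 -0.2495]
```

Emit:
arm_command --rows '[[[0, 0, -0.2, 0, 0, 0, -1], [0, 0, -0.4, 0, 0, 0, -1], [0, 0, -0.6, 0, 0, 0, -1], [0, 0, -0.8, 0, 0, 0, -1], [0, 0, -1, 0, 0, 0, -1], [0, -0.15, -1, 0, 0, 0, -1], [0, -0.3, -1, 0, 0, 0, -1]]]'

```text
t: 5.28
eef_pos: [511.9, -335.2, 346.6]
tcp_rot: [3.139, -0.003, -0.045]
ft_force: [0.6, 0.6, -1.5]
opening: 0.581
grip_force: 30.0
```

Emit:
arm_command --rows '[[[0, -0.5, 0, 0.0335, 0.032, -0.125, -1], [0, -0.5, 0, 0.0335, 0.032, -0.125, -1], [0, -0.5, 0, 0.0335, 0.032, -0.125, -1], [0, -0.5, 0, 0.0335, 0.032, -0.125, -1], [0, -0.5, 0, 0.0335, 0.032, -0.125, -1], [0, -0.5, 0, 0.0335, 0.032, -0.125, -1], [0, -0.5, 0, 0.0335, 0.032, -0.125, -1], [0, -0.5, 0, 0.0335, 0.032, -0.125, -1]]]'

```text
t: 5.95
eef_pos: [515.4, -260.2, 344.6]
tcp_rot: [-3.025, -0.26, 0.736]
ft_force: [0.6, 0.0, -1.4]
opening: 0.586
grip_force: 30.0
```

```bash
python3 - <<'E'
from h import *
print(state()["tcp_rot"],delta(bed((83,36,290)),TR))
E
```

```text
[-3.02488406 -0.26045106  0.73578771] [ 0.5442 -0.6695  0.252   0.033   0.0322 -0.124 ]
```

Emit:
arm_command --rows '[[[0.2, -0.22, 0.05, 0.033, 0.0322, -0.124, -1], [0.3, -0.4, 0.1, 0.033, 0.0322, -0.124, -1], [0.4, -0.5, 0.15, 0.033, 0.0322, -0.124, -1], [0.544, -0.67, 0.2, 0.033, 0.0322, -0.124, -1], [0.544, -0.67, 0.252, 0.033, 0.0322, -0.124, -1], [0.544, -0.67, 0.252, 0.033, 0.0322, -0.124, -1], [0.544, -0.67, 0.252, 0.033, 0.0322, -0.124, -1], [0.544, -0.67, 0.252, 0.033, 0.0322, -0.124, -1], [0.544, -0.67, 0.252, 0.033, 0.0322, -0.124, -1]]]'

```text
t: 6.7
eef_pos: [509.4, -125.5, 340.5]
tcp_rot: [-3.138, -0.521, 1.555]
ft_force: [0.6, 0.8, -1.4]
opening: 0.588
grip_force: 30.0
```

```bash
python3 - <<'E'
from h import *
st=state(); print(inbed(st),st["tcp_rot"],st["joints"],delta(bed((83,36,205)),TR))
p,d=read_camera("wrist"); cv2.imwrite("pics/w3.png",p[:,:,::-1])
E
```

```text
[ 83.00306425  35.47031774 289.88531048] [-3.1384589  -0.52098122  1.55507393] [-0.439061    0.45853675  1.86125582  0.52770625  1.11661654 -0.73088513] [ 1.400e-03 -4.500e-03  5.659e-01  3.000e-04  4.000e-04 -1.300e-03]
```

View pics/w3.png

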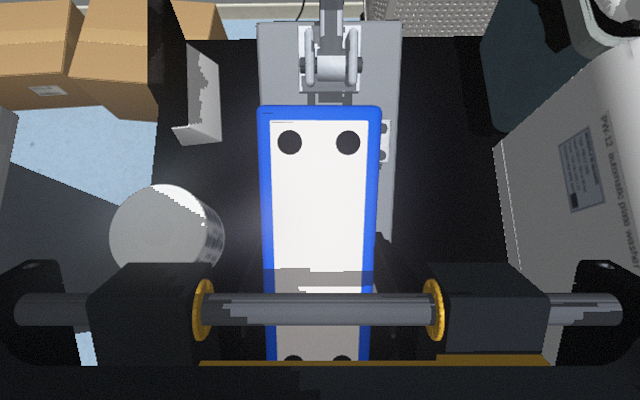

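The cassette is held square. Its far edge runs from (258,107) to (381,104), with the clamp bracket beyond it at about (330,60).

```bash
cat >> h.py <<'E'
def inhand(uv,zt):
    """pixels onto the plane tool z = zt, in tool coordinates"""
    c=get_calibration("wrist"); H=np.array(c["hand_eye"]); d=rays(c["camera_matrix"],H[:3,:3],uv); return (H[:3,3]+d*((zt-H[2,3])/d[:,2])[:,None])[:,:2]
E
python3 - <<'E'
from h import *
p=cv2.imread("pics/w3.png"); hsv=cv2.cvtColor(p,cv2.COLOR_BGR2HSV)
m=((hsv[...,0]>100)&(hsv[...,0]<130)&(hsv[...,1]>150)&(hsv[...,2]>60)); m[:, :230]=0; m[:,420:]=0; m[260:]=0
top=[(u,np.flatnonzero(m[:,u])[0]-.5) for u in range(265,376,5)]
L=[(np.flatnonzero(m[v])[0]-.5,v) for v in range(120,255,5)]; Rr=[(np.flatnonzero(m[v])[-1]+.5,v) for v in range(120,255,5)]
for n,e in (("top",top),("L",L),("R",Rr)):
    q=inhand(np.array(e),177.6); i=1 if n=="top" else 0
    print(n,np.polyfit(q[:,i],q[:,1-i],1), q.mean(0))
E
```

```text
top [-1.06462274e-02  7.48384765e+01] [74.83705453  0.13356675]
L [ -0.10017169 -22.29412324] [ 38.23974739 -26.1246635 ]
R [5.79534754e-03 2.65696566e+01] [38.17973498 26.79092143]
```

Emit:
arm_command --rows '[[[0, 0, 0.13, 0, 0, 0, -1], [0, 0, 0.26, 0, 0, 0, -1], [0, 0, 0.39, 0, 0, 0, -1], [0, 0, 0.48, 0, 0, 0, -1], [0, 0, 0.5, 0, 0, 0, -1], [0, 0, 0.5, 0, 0, 0, -1], [0, 0, 0.5, 0, 0, 0, -1]]]'

```text
t: 7.33
eef_pos: [509.9, -88.4, 276.2]
tcp_rot: [-3.141, -0.522, 1.559]
ft_force: [-0.8, -1.3, -2.1]
opening: 0.587
grip_force: 30.0
```

```bash
python3 - <<'E'
from h import *
st=state(); print(inbed(st),st["tcp_rot"],B.T@st["ft_force"],delta(bed((83,36,194)),TR))
E
```

```text
[ 83.02049553  35.16760698 215.55547833] [-3.14087422 -0.52199254  1.55928898] [-2.1643487   0.75152806 -1.12122489] [ 1.000e-04 -5.800e-03  1.437e-01  3.000e-04  3.000e-04 -8.000e-04]
```

Emit:
arm_command --rows '[[[0, 0, 0.05, 0, 0, 0, -1], [0, 0, 0.1, 0, 0, 0, -1], [0, 0, 0.13, 0, 0, 0, -1], [0, 0, 0.137, 0, 0, 0, -1], [0, 0, 0.137, 0, 0, 0, -1], [0, 0, 0.137, 0, 0, 0, -1]]]'

```text
t: 7.83
eef_pos: [509.8, -77.8, 257.8]
tcp_rot: [-3.141, -0.523, 1.561]
ft_force: [-0.3, -0.5, -1.8]
opening: 0.585
grip_force: 30.0
```

```bash
python3 - <<'E'
from h import *
st=state(); print(inbed(st),st["tcp_rot"],B.T@st["ft_force"])
E
```

```text
[ 83.00670235  35.30708512 194.36951358] [-3.14059586 -0.52268098  1.56053623] [-1.31262214  0.2481307  -1.32997116]
```

Emit:
arm_command --rows '[[[0, 0, 0.005, 0, 0, 0, -1], [0, 0, 0.01, 0, 0, 0, -1], [0, 0, 0.01, 0, 0, 0, -1]]]'

```text
t: 8.08
eef_pos: [509.8, -77.4, 257.1]
tcp_rot: [-3.142, -0.522, 1.561]
ft_force: [-1.5, -4.7, 6.0]
opening: 0.586
grip_force: 30.0
```

```bash
python3 - <<'E'
from h import *
st=state(); print(inbed(st),st["tcp_rot"],B.T@st["ft_force"])
E
```

```text
[ 83.00710267  35.32376297 193.5010965 ] [-3.14153579 -0.52249421  1.560951  ] [-1.08581603  1.50855993  7.51146301]
```

Emit:
arm_command --rows '[[[-0.02, 0, -0.003, 0, 0, 0, -1], [-0.04, 0, -0.003, 0, 0, 0, -1], [-0.048, 0, -0.003, 0, 0, 0, -1], [-0.052, 0, -0.003, 0, 0, 0, -1], [-0.056, 0, -0.003, 0, 0, 0, -1], [-0.056, 0, -0.003, 0, 0, 0, -1]]]'

```text
t: 8.58
eef_pos: [509.7, -83.9, 253.3]
tcp_rot: [-3.14, -0.526, 1.561]
ft_force: [0.1, 8.5, 10.5]
opening: 0.587
grip_force: 30.0
```

```bash
python3 - <<'E'
from h import *
st=state(); print(inbed(st),st["tcp_rot"],B.T@st["ft_force"])
E
```

```text
[ 75.40772052  35.3681996  193.50853437] [-3.14046698 -0.52589236  1.56069785] [12.57936351 -0.07902483  4.85101236]
```

Emit:
arm_command --rows '[[[0, 0.02, 0, 0, 0, 0, -1], [0, 0.036, 0, 0, 0, 0, -1], [0, 0.044, 0, 0, 0, 0, -1], [0, 0.05, 0, 0, 0, 0, -1], [0, 0.054, 0, 0, 0, 0, -1], [0, 0.054, 0, 0, 0, 0, -1]]]'

```text
t: 9.08
eef_pos: [516.5, -84.0, 253.2]
tcp_rot: [-3.136, -0.527, 1.56]
ft_force: [-13.3, 1.1, 17.1]
opening: 0.59
grip_force: 30.0
```

```bash
python3 - <<'E'
from h import *
st=state(); print(inbed(st),st["tcp_rot"],B.T@st["ft_force"],st["moment"])
E
```

```text
[ 75.31611869  28.61174416 193.45357332] [-3.13599888 -0.52652215  1.56026838] [ 9.38973405 13.32769976 14.29491278] [1.39138021 1.79006459 0.91036878]
```

Emit:
arm_command --rows '[[[0, 0, 0, 0, 0, 0, 0.6], [0, 0, 0, 0, 0, 0, 0.6], [0, 0, 0, 0, 0, 0, 0.6], [0, 0, 0, 0, 0, 0, 0.6], [0, 0, 0, 0, 0, 0, 0.6]]]'

```text
t: 9.5
eef_pos: [517.9, -84.7, 252.6]
tcp_rot: [-3.141, -0.523, 1.56]
ft_force: [-0.3, -0.3, -0.9]
opening: 0.797
grip_force: 0.0
```

Emit:
arm_command --rows '[[[0, 0, -0.1, 0, 0, 0, 0.6], [0, 0, -0.3, 0, 0, 0, 0.6], [0, 0, -0.5, 0, 0, 0, 0.6], [0, 0, -0.7, 0, 0, 0, 0.6], [0, 0, -0.8, 0, 0, 0, 0.6], [0, 0, -0.8, 0, 0, 0, 0.6]]]'

```text
t: 10.0
eef_pos: [517.5, -145.9, 359.3]
tcp_rot: [3.137, -0.52, 1.562]
ft_force: [-0.3, -0.3, -0.2]
opening: 0.801
grip_force: 0.0
```

```bash
python3 - <<'E'
from h import *
st=state(); print(inbed(st),st["tcp_rot"]); p,d=read_camera("wrist"); np.savez("w4.npz",p=p,d=d,eef_pos=st["eef_pos"],tcp_rot=st["tcp_rot"]); cv2.imwrite("pics/w4.png",p[:,:,::-1])
E
```

```text
[ 74.81884927  27.20191492 316.27049437] [ 3.13736462 -0.52045749  1.56158641]
```

View pics/w4.png

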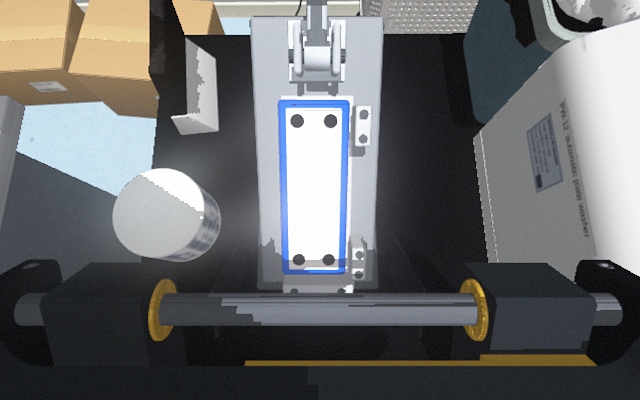

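The cassette (columns 280–350, rows 99–273) lies against the side-fence blocks at (362,126) and (358,262) and the lower fence at row 280. I'll check it numerically.

```bash
cat >> h.py <<'E'
def onbed(cp,uv,zb):
    K,Rc,p=cp; d=rays(K,Rc,uv)@B; o=B.T@(p-DAT); return (o+d*((zb-o[2])/d[:,2])[:,None])[:,:2]
E
python3 - <<'E'
from h import *
z=np.load("w4.npz"); st={"eef_pos":z["eef_pos"],"tcp_rot":z["tcp_rot"]}; cp=campose("wrist",st); p=z["p"]
hsv=cv2.cvtColor(p,cv2.COLOR_RGB2HSV)
m=((hsv[...,0]>100)&(hsv[...,0]<130)&(hsv[...,1]>150)&(hsv[...,2]>60)).astype(np.uint8); m[:, :230]=0; m[:,420:]=0; m[290:]=0; m[:80]=0
c=max(cv2.findContours(m,cv2.RETR_EXTERNAL,cv2.CHAIN_APPROX_NONE)[0],key=cv2.contourArea)
print("cassette",cv2.minAreaRect(onbed(cp,c[:,0],16).astype(np.float32)))
P=(cloud(cp,z["d"])-DAT)@B
bedm=(P[...,0]>50)&(P[...,0]<150)&(P[...,1]>60)&(P[...,1]<75)&(abs(P[...,2])<8); print("bed z",np.median(P[...,2][bedm]),"cass z",np.median(P[...,2][120:250,295:335]))
top=(np.abs(P[...,2]-33)<4)&(P[...,0]>-20)&(P[...,0]<155)&(P[...,1]>-20)&(P[...,1]<70)
nb,lab,s,_=cv2.connectedComponentsWithStats(top.astype(np.uint8))
for i in range(1,nb):
    if s[i,4]>60: q=P[lab==i][:,:2]; print(s[i],cv2.minAreaRect(q.astype(np.float32)),P[lab==i][:,2].mean())
E
```

```text
cassette ((120.86051177978516, 29.707529067993164), (54.48700714111328, 58.906944274902344), 89.88053131103516)
bed z 1.3388650996972884 cass z 17.61499893422601
[354 106  18  41 665] ((131.4512939453125, -6.7640886306762695), (12.128377914428711, 29.15736198425293), 89.48092651367188) 33.301109493794876
[351 246  15  34 489] ((20.129560470581055, -6.657839775085449), (29.79174041748047, 11.900716781616211), 1.0681756734848022) 33.17272996645123
[282 282  71  11 694] ((-2.8531599044799805, 27.623775482177734), (8.492712020874023, 59.6390266418457), 0.19780561327934265) 32.63424582867972
```

```bash
python3 - <<'E'
from h import *
z=np.load("w4.npz"); st={"eef_pos":z["eef_pos"],"tcp_rot":z["tcp_rot"]}; cp=campose("wrist",st); p=z["p"]
P=(cloud(cp,z["d"])-DAT)@B
for v in (126,160,230):
    for r in (range(276,288,1),range(342,366,1)):
        print(v,[(u,*p[v,u].tolist(),*[float(x) for x in np.round(P[v,u,1:],1)]) for u in r])
for u in (300,330):
    print(u,[(v,*p[v,u].tolist(),*[float(x) for x in np.round(P[v,u,[0,2]],1)]) for v in list(range(94,104))+list(range(266,286))])
E
```

```text
126 [(276, 200, 202, 212, 60.7, 1.7), (277, 202, 202, 210, 59.7, 2.6), (278, 143, 152, 198, 57.6, 15.3), (279, 92, 127, 233, 56.6, 16.9), (280, 97, 143, 247, 55.9, 16.2), (281, 93, 150, 250, 55.0, 16.9), (282, 96, 155, 252, 54.1, 18.3), (283, 94, 158, 251, 53.5, 16.7), (284, 88, 152, 251, 52.7, 16.7), (285, 106, 162, 249, 51.8, 18.3), (286, 255, 253, 252, 51.1, 17.6), (287, 255, 255, 253, 50.2, 18.5)]
126 [(342, 92, 155, 251, 7.3, 16.7), (343, 89, 150, 252, 6.6, 18.1), (344, 88, 151, 252, 5.8, 17.7), (345, 90, 155, 252, 5.0, 17.3), (346, 87, 146, 251, 4.2, 16.8), (347, 82, 136, 246, 3.3, 15.9), (348, 62, 104, 220, 2.4, 15.0), (349, 245, 244, 247, 0.4, 1.3), (350, 222, 223, 225, -0.4, 1.5), (351, 138, 143, 147, -0.8, 6.5), (352, 129, 129, 134, -0.7, 15.1), (353, 129, 130, 138, -0.8, 21.7), (354, 124, 123, 130, -0.7, 29.8), (355, 183, 186, 192, -1.2, 32.7), (356, 232, 233, 236, -1.9, 33.0), (357, 245, 246, 248, -2.6, 32.9), (358, 247, 249, 250, -3.4, 33.0), (359, 248, 249, 250, -4.0, 33.7), (360, 246, 247, 249, -4.7, 34.1), (361, 246, 246, 248, -5.4, 34.0), (362, 243, 245, 247, -6.2, 3
[... 3808 characters left out ...]
7, 16.1), (103, 84, 142, 248, 148.0, 17.2), (266, 186, 184, 186, 10.4, 17.9), (267, 233, 231, 229, 9.0, 17.2), (268, 255, 255, 255, 7.9, 16.8), (269, 252, 247, 249, 7.4, 17.8), (270, 58, 133, 251, 6.1, 17.2), (271, 72, 141, 252, 5.6, 18.0), (272, 68, 123, 246, 4.1, 17.0), (273, 61, 83, 157, 3.0, 16.8), (274, 88, 100, 152, 1.8, 16.4), (275, 135, 137, 138, 0.1, 15.0), (276, 128, 130, 134, 0.5, 17.7), (277, 128, 128, 133, 0.5, 19.5), (278, 127, 130, 135, -0.0, 20.3), (279, 129, 131, 140, 0.1, 22.2), (280, 127, 132, 135, 0.6, 24.8), (281, 122, 124, 129, 0.6, 26.7), (282, 124, 128, 134, 0.1, 27.5), (283, 129, 128, 135, 0.7, 30.1), (284, 132, 126, 135, 0.3, 31.2), (285, 144, 146, 147, -0.8, 31.0)]
```

The cassette touches the lower fence but stands about 2.7 mm off the side fence. I'll nudge it over with the open-side finger.

Emit:
arm_command --rows '[[[0, 0, 0.2, 0, 0, 0, 0.6], [0, 0, 0.4, 0, 0, 0, 0.6], [0, 0, 0.6, 0, 0, 0, 0.6], [0, 0, 0.74, 0, 0, 0, 0.6], [0, 0, 0.79, 0, 0, 0, 0.6], [0, 0, 0.805, 0, 0, 0, 0.6], [0, 0, 0.805, 0, 0, 0, 0.6], [0, 0, 0.805, 0, 0, 0, 0.6]]]'

```text
t: 10.72
eef_pos: [518.1, -84.6, 252.6]
tcp_rot: [3.142, -0.522, 1.561]
ft_force: [0.3, -0.2, 0.1]
opening: 0.801
grip_force: 0.0
```

Emit:
arm_command --rows '[[[0, 0.02, 0, 0, 0, 0, 0.6], [0, 0.04, 0, 0, 0, 0, 0.6], [0, 0.05, 0, 0, 0, 0, 0.6], [0, 0.055, 0, 0, 0, 0, 0.6], [0, 0.058, 0, 0, 0, 0, 0.6], [0, 0.061, 0, 0, 0, 0, 0.6], [0, 0.064, 0, 0, 0, 0, 0.6], [0, 0.064, 0, 0, 0, 0, 0.6]]]'

```text
t: 11.38
eef_pos: [527.4, -84.3, 252.1]
tcp_rot: [-3.141, -0.523, 1.561]
ft_force: [-1.8, 0.0, 1.2]
opening: 0.797
grip_force: 0.7
```

```bash
python3 - <<'E'
from h import *
st=state(); print(inbed(st),st["tcp_rot"],B.T@st["ft_force"],st["opening"])
E
```

```text
[ 74.55838195  17.70324176 192.62061638] [-3.14058044 -0.52269094  1.5605601 ] [0.61059711 1.7941751  1.04206861] 0.7970235347946318
```

Emit:
arm_command --rows '[[[0, 0.003, 0, 0, 0, 0, 0.6], [0, 0.006, 0, 0, 0, 0, 0.6], [0, 0.009, 0, 0, 0, 0, 0.6], [0, 0.009, 0, 0, 0, 0, 0.6]]]'

```text
t: 11.72
eef_pos: [528.8, -84.4, 252.0]
tcp_rot: [-3.141, -0.523, 1.561]
ft_force: [-1.7, -0.0, 0.3]
opening: 0.798
grip_force: 0.8
```

```bash
python3 - <<'E'
from h import *
st=state(); print(inbed(st),st["tcp_rot"],B.T@st["ft_force"],st["opening"])
E
```

```text
[ 74.48010389  16.27612122 192.59096621] [-3.14071226 -0.52252311  1.56069985] [0.13551463 1.73411743 0.26692636] 0.7977626799112119
```

Emit:
arm_command --rows '[[[0, 0.003, 0, 0, 0, 0, 0.6], [0, 0.006, 0, 0, 0, 0, 0.6], [0, 0.009, 0, 0, 0, 0, 0.6], [0, 0.012, 0, 0, 0, 0, 0.6], [0, 0.012, 0, 0, 0, 0, 0.6]]]'

```text
t: 12.13
eef_pos: [529.7, -84.4, 251.8]
tcp_rot: [-3.137, -0.523, 1.561]
ft_force: [-9.9, -5.1, 4.2]
opening: 0.798
grip_force: 5.2
```

```bash
python3 - <<'E'
from h import *
st=state(); print(inbed(st),st["tcp_rot"],B.T@st["ft_force"],st["opening"])
E
```

```text
[ 74.39791717  15.45098854 192.40031905] [-3.13735409 -0.52307276  1.56112407] [-2.40752265  9.88570412  6.20788275] 0.797776981568505
```

Emit:
arm_command --rows '[[[0, -0.02, 0, 0, 0, 0, 0.6], [0, -0.04, 0, 0, 0, 0, 0.6], [0, -0.055, 0, 0, 0, 0, 0.6], [0, -0.07, 0, 0, 0, 0, 0.6], [0, -0.07, 0, 0, 0, 0, 0.6]]]'

```text
t: 12.55
eef_pos: [519.8, -84.2, 252.1]
tcp_rot: [-3.141, -0.523, 1.56]
ft_force: [0.1, -0.1, 0.5]
opening: 0.804
grip_force: 0.0
```

Emit:
arm_command --rows '[[[0, 0, -0.1, 0, 0, 0, 0.6], [0, 0, -0.3, 0, 0, 0, 0.6], [0, 0, -0.5, 0, 0, 0, 0.6], [0, 0, -0.7, 0, 0, 0, 0.6], [0, 0, -0.8, 0, 0, 0, 0.6], [0, 0, -0.8, 0, 0, 0, 0.6]]]'

```text
t: 13.05
eef_pos: [519.8, -145.5, 358.8]
tcp_rot: [3.137, -0.52, 1.562]
ft_force: [-0.8, -0.3, 0.3]
opening: 0.801
grip_force: 0.0
```

```bash
cat >> h.py <<'E'
def edges(p,cp,D,rows=(122,130,250,256),u0=270,u1=375):
    """blue cassette borders and fence face seen in the wrist picture, in bed coordinates"""
    P=(cloud(cp,D)-DAT)@B; hsv=cv2.cvtColor(p,cv2.COLOR_RGB2HSV)
    blue=(hsv[...,0]>98)&(hsv[...,0]<132)&(hsv[...,1]>100)
    for v in rows:
        b=np.flatnonzero(blue[v,u0:u1])+u0; f=[P[v,u,1] for u in range(b[-1],u1) if 20<P[v,u,2]<29]
        print(v,"left",b[0],P[v,b[0],[0,1]].round(1),"right",b[-1],P[v,b[-1],[0,1]].round(1),"fence y",np.round(np.mean(f),2) if f else None)
    for u in (300,315,330):
        b=np.flatnonzero(blue[80:300,u])+80; f=[P[v,u,0] for v in range(b[-1],300) if 20<P[v,u,2]<29]
        print(u,"far",b[0],P[b[0],u,[0,2]].round(1),"near",b[-1],P[b[-1],u,[0,2]].round(1),"fence x",np.round(np.mean(f),2) if f else None)
E
python3 - <<'E'
from h import *
st=state(); p,d=read_camera("wrist"); np.savez("w5.npz",p=p,d=d,eef_pos=st["eef_pos"],tcp_rot=st["tcp_rot"]); cv2.imwrite("pics/w5.png",p[:,:,::-1])
print(inbed(st)); edges(p,campose("wrist",st),d)
E
```

```text
[ 74.94671339  24.93067927 315.63212005]
122 left 279 [134.1  53.9] right 349 [133.6  -0.7] fence y -0.83
130 left 279 [127.8  54.4] right 349 [127.5  -0.7] fence y -0.75
250 left 283 [25.7 54.4] right 346 [24.6 -0.2] fence y -0.63
256 left 283 [20.1 54.6] right 346 [19.  -0.3] fence y -0.57
300 far 100 [150.4  14.1] near 274 [ 2.7 16.9] fence x 0.3
315 far 100 [150.4  13.9] near 274 [ 2.8 17.2] fence x 0.56
330 far 100 [150.3  15.1] near 274 [ 3.1 18. ] fence x 0.44
```

```bash
python3 - <<'E'
from h import *
print(delta([472,-262,400],R.from_euler('xyz',[np.pi,0,0.228]).as_matrix()))
E
```

```text
[-0.5384 -0.3077 -0.6406 -0.055  -0.0704  0.2069]
```

Emit:
arm_command --rows '[[[-0.1, -0.05, -0.3, -0.055, -0.0704, 0.2069, 0.6], [-0.2, -0.1, -0.5, -0.055, -0.0704, 0.2069, 0.6], [-0.538, -0.308, -0.64, -0.055, -0.0704, 0.2069, 0.6], [-0.538, -0.308, -0.64, -0.055, -0.0704, 0.2069, 0.6], [-0.538, -0.308, -0.64, -0.055, -0.0704, 0.2069, 0.6], [-0.538, -0.308, -0.64, -0.055, -0.0704, 0.2069, 0.6], [-0.538, -0.308, -0.64, -0.055, -0.0704, 0.2069, 0.6], [-0.538, -0.308, -0.64, -0.055, -0.0704, 0.2069, 0.6], [-0.538, -0.308, -0.64, -0.055, -0.0704, 0.2069, 0.6], [-0.538, -0.308, -0.64, -0.055, -0.0704, 0.2069, 0.6]]]'

```text
t: 13.93
eef_pos: [472.4, -260.9, 397.5]
tcp_rot: [-3.103, -0.051, 0.376]
ft_force: [0.2, 0.3, -0.3]
opening: 0.798
grip_force: 0.0
```

```bash
python3 - <<'E'
from h import *
st=state(); p,d=read_camera("wrist"); np.savez("w6.npz",p=p,d=d,eef_pos=st["eef_pos"],tcp_rot=st["tcp_rot"]); cv2.imwrite("pics/w6.png",p[:,:,::-1])
print(st["eef_pos"],st["tcp_rot"])
cp=campose("wrist",st); hsv=cv2.cvtColor(p,cv2.COLOR_RGB2HSV); P=cloud(cp,d)
m=(hsv[...,2]<120)&(P[...,2]>9)&(P[...,2]<22)&(P[...,0]>380)&(P[...,0]<580)&(P[...,1]>-430)&(P[...,1]<-190)
m=cv2.morphologyEx(m.astype(np.uint8)*255,cv2.MORPH_OPEN,np.ones((3,3))); m=cv2.morphologyEx(m,cv2.MORPH_CLOSE,np.ones((9,9)))
c=max(cv2.findContours(m,cv2.RETR_EXTERNAL,cv2.CHAIN_APPROX_NONE)[0],key=cv2.contourArea)
print(cv2.boundingRect(c),cv2.minAreaRect(onplane(cp,c[:,0],15.5)[:,:2].astype(np.float32)))
E
```

```text
[ 472.37535935 -260.91617571  397.4885625 ] [-3.1028197  -0.05085676  0.37582809]
(304, 113, 73, 142) ((480.01470947265625, -264.9185791015625), (147.97946166992188, 55.61919403076172), 13.015020370483398)
```

View pics/w6.png

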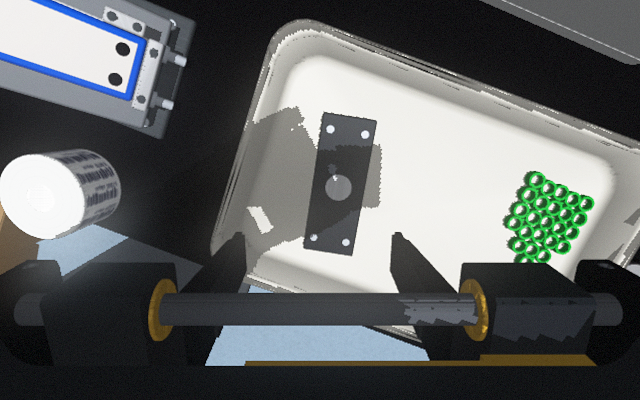

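The end plate is centred at (339,184), turned 13° in the world, with clear floor on both sides for the fingers.

```bash
python3 - <<'E'
from h import *
print(delta([480,-264.9,260],R.from_euler('xyz',[np.pi,0,0.227]).as_matrix()))
E
```

```text
[-0.0062  0.0773  0.9156 -0.0064 -0.0072  0.0222]
```

Emit:
arm_command --rows '[[[-0.006, 0.077, 0.2, -0.0064, -0.0072, 0.0222, 0.6], [-0.006, 0.077, 0.45, -0.0064, -0.0072, 0.0222, 0.6], [-0.006, 0.077, 0.7, -0.0064, -0.0072, 0.0222, 0.6], [-0.006, 0.077, 0.915, -0.0064, -0.0072, 0.0222, 0.6], [-0.006, 0.077, 0.915, -0.0064, -0.0072, 0.0222, 0.6], [-0.006, 0.077, 0.915, -0.0064, -0.0072, 0.0222, 0.6], [-0.006, 0.077, 0.915, -0.0064, -0.0072, 0.0222, 0.6], [-0.006, 0.077, 0.915, -0.0064, -0.0072, 0.0222, 0.6]]]'

```text
t: 14.65
eef_pos: [480.9, -265.1, 263.4]
tcp_rot: [-3.141, -0.007, 0.243]
ft_force: [-0.1, 0.0, -0.4]
opening: 0.802
grip_force: 0.0
```

```bash
python3 - <<'E'
from h import *
st=state();print(st["eef_pos"],st["tcp_rot"],delta([480,-264.9,194.8],R.from_euler('xyz',[np.pi,0,0.227]).as_matrix()))
E
```

```text
[ 480.85000369 -265.14483779  263.3648015 ] [-3.14133626 -0.00699211  0.24289969] [-0.0083 -0.0028  0.4571 -0.     -0.0011  0.0025]
```

Emit:
arm_command --rows '[[[-0.006, -0.003, 0.2, 0, -0.001, 0.0025, 0.6], [-0.006, -0.003, 0.36, 0, -0.001, 0.0025, 0.6], [-0.006, -0.003, 0.43, 0, -0.001, 0.0025, 0.6], [-0.006, -0.003, 0.452, 0, -0.001, 0.0025, 0.6], [-0.006, -0.003, 0.452, 0, -0.001, 0.0025, 0.6], [-0.006, -0.003, 0.452, 0, -0.001, 0.0025, 0.6]]]'

```text
t: 15.15
eef_pos: [480.1, -264.8, 195.0]
tcp_rot: [-3.141, 0.0, 0.226]
ft_force: [-0.0, 0.6, -0.2]
opening: 0.8
grip_force: 0.0
```

Good: the tips are 3 mm above the floor. Now I'll grip and lift.

Emit:
arm_command --rows '[[[0, 0, 0, 0, 0, 0, -1], [0, 0, 0, 0, 0, 0, -1], [0, 0, 0, 0, 0, 0, -1], [0, 0, 0, 0, 0, 0, -1], [0, 0, 0, 0, 0, 0, -1], [0, 0, 0, 0, 0, 0, -1]]]'

```text
t: 15.65
eef_pos: [479.9, -264.6, 194.3]
tcp_rot: [-3.14, 0.001, 0.226]
ft_force: [-0.9, 0.2, 7.1]
opening: 0.586
grip_force: 30.0
```

Emit:
arm_command --rows '[[[0, 0, -0.1, 0, 0, 0, -1], [0, 0, -0.3, 0, 0, 0, -1], [0, 0, -0.5, 0, 0, 0, -1], [0, 0, -0.75, 0, 0, 0, -1], [0, 0, -1, 0, 0, 0, -1], [0, 0, -1, 0, 0, 0, -1], [0, 0, -1, 0, 0, 0, -1]]]'

```text
t: 16.23
eef_pos: [480.0, -264.7, 345.3]
tcp_rot: [3.141, -0.001, 0.226]
ft_force: [0.1, 0.4, -2.6]
opening: 0.582
grip_force: 30.0
```

```bash
python3 - <<'E'
from h import *
for b in [(83,34,320),(83,34,300)]: print(bed(b),delta(bed(b),TR))
E
```

```text
[ 510.77189582 -140.61430656  366.62812921] [ 0.3858 -0.76   -0.1419  0.0558  0.0703 -0.2078]
[ 510.83189546 -130.61448656  349.30762114] [ 0.4011 -0.825  -0.0265  0.0558  0.0703 -0.2078]
```

Emit:
arm_command --rows '[[[0.05, -0.1, -0.14, 0.028, 0.035, -0.104, -1], [0.1, -0.2, -0.14, 0.028, 0.035, -0.104, -1], [0.15, -0.3, -0.14, 0.028, 0.035, -0.104, -1], [0.15, -0.3, -0.14, 0.028, 0.035, -0.104, -1], [0.15, -0.3, -0.14, 0.028, 0.035, -0.104, -1], [0.15, -0.3, -0.14, 0.028, 0.035, -0.104, -1], [0.15, -0.3, -0.14, 0.028, 0.035, -0.104, -1]]]'

```text
t: 16.82
eef_pos: [491.8, -216.0, 363.0]
tcp_rot: [-3.04, -0.261, 0.873]
ft_force: [-0.9, -0.3, -2.0]
opening: 0.587
grip_force: 30.0
```

```bash
python3 - <<'E'
from h import *
print(delta(bed((83,34,310)),TR))
E
```

```text
[ 0.4665 -0.2296  0.1834  0.0266  0.0348 -0.1037]
```

Emit:
arm_command --rows '[[[0.1, -0.05, 0, 0.0266, 0.0348, -0.1037, -1], [0.2, -0.1, 0.05, 0.0266, 0.0348, -0.1037, -1], [0.3, -0.15, 0.1, 0.0266, 0.0348, -0.1037, -1], [0.4, -0.2, 0.15, 0.0266, 0.0348, -0.1037, -1], [0.4665, -0.23, 0.183, 0.0266, 0.0348, -0.1037, -1], [0.4665, -0.23, 0.183, 0.0266, 0.0348, -0.1037, -1], [0.4665, -0.23, 0.183, 0.0266, 0.0348, -0.1037, -1], [0.4665, -0.23, 0.183, 0.0266, 0.0348, -0.1037, -1]]]'

```text
t: 17.48
eef_pos: [511.2, -135.8, 358.7]
tcp_rot: [-3.14, -0.519, 1.556]
ft_force: [-0.0, 0.2, -1.7]
opening: 0.588
grip_force: 30.0
```

```bash
python3 - <<'E'
from h import *
st=state(); p,d=read_camera("wrist"); np.savez("w7.npz",p=p,d=d,eef_pos=st["eef_pos"],tcp_rot=st["tcp_rot"]); cv2.imwrite("pics/w7.png",p[:,:,::-1])
print(inbed(st),st["tcp_rot"],R.from_matrix(TR).as_euler('xyz'),delta(bed((83,34,240)),TR))
E
```

```text
[ 83.22106102  33.62874272 310.73441868] [-3.13990125 -0.51927582  1.55612028] [ 3.14159265 -0.52359878  1.56479633] [ 0.0005 -0.0038  0.4736  0.0005  0.0007 -0.0012]
```

View pics/w7.png

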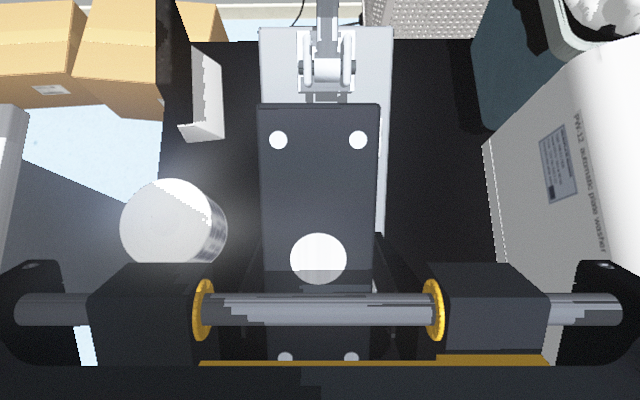

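The end plate is held square, far edge at row 103 and mark at (318,258), with the clamp bracket still well clear.

Emit:
arm_command --rows '[[[0, 0, 0.12, 0.0005, 0.0007, -0.001, -1], [0, 0, 0.25, 0.0005, 0.0007, -0.001, -1], [0, 0, 0.38, 0.0005, 0.0007, -0.001, -1], [0, 0, 0.5, 0.0005, 0.0007, -0.001, -1], [0, 0, 0.57, 0.0005, 0.0007, -0.001, -1], [0, 0, 0.59, 0.0005, 0.0007, -0.001, -1], [0, 0, 0.59, 0.0005, 0.0007, -0.001, -1], [0, 0, 0.59, 0.0005, 0.0007, -0.001, -1]]]'

```text
t: 18.2
eef_pos: [511.9, -92.1, 283.4]
tcp_rot: [3.138, -0.525, 1.569]
ft_force: [0.4, -0.1, -1.8]
opening: 0.584
grip_force: 30.0
```

```bash
python3 - <<'E'
from h import *
st=state(); print(inbed(st),st["tcp_rot"],B.T@st["ft_force"],delta(bed((83,34,209.5)),TR))
print(inhand([(290,103.5),(318,103.5),(350,103.5)],180.6))
E
```

```text
[ 83.42541409  33.11595607 223.66600605] [ 3.1383828  -0.52458688  1.56895525] [-0.991813   -0.39709014 -1.50083304] [-0.0029 -0.006   0.0944  0.0002 -0.0002  0.0006]
[[ 75.36260286 -13.19786296]
 [ 75.34651513  -0.7456068 ]
 [ 75.32813118  13.48397914]]
```

Emit:
arm_command --rows '[[[0, -0.004, 0.04, 0, 0, 0.0005, -1], [0, -0.004, 0.075, 0, 0, 0.0005, -1], [0, -0.004, 0.09, 0, 0, 0.0005, -1], [0, -0.004, 0.096, 0, 0, 0.0005, -1], [0, -0.004, 0.096, 0, 0, 0.0005, -1], [0, -0.004, 0.096, 0, 0, 0.0005, -1]]]'

```text
t: 18.7
eef_pos: [511.3, -84.5, 270.5]
tcp_rot: [3.14, -0.525, 1.566]
ft_force: [-0.8, -0.1, -3.1]
opening: 0.583
grip_force: 30.0
```

```bash
python3 - <<'E'
from h import *
st=state(); print(inbed(st),st["tcp_rot"],B.T@st["ft_force"])
E
```

```text
[ 83.59015102  33.85588922 208.70508898] [ 3.14048131 -0.52512967  1.56628962] [-1.67207207  0.79806471 -2.62970953]
```

Emit:
arm_command --rows '[[[-0.02, 0, 0, 0, 0, 0, -1], [-0.04, 0, 0, 0, 0, 0, -1], [-0.048, 0, 0, 0, 0, 0, -1], [-0.052, 0, 0, 0, 0, 0, -1], [-0.056, 0, 0, 0, 0, 0, -1], [-0.059, 0, 0, 0, 0, 0, -1], [-0.059, 0, 0, 0, 0, 0, -1]]]'

```text
t: 19.28
eef_pos: [511.1, -92.1, 266.0]
tcp_rot: [3.141, -0.525, 1.566]
ft_force: [0.9, 0.2, -2.5]
opening: 0.588
grip_force: 30.0
```

```bash
python3 - <<'E'
from h import *
st=state(); print(inbed(st),st["tcp_rot"],B.T@st["ft_force"])
E
```

```text
[ 74.67677791  33.91438083 208.60763029] [ 3.14067628 -0.52526965  1.56611708] [-1.03080025 -0.85266025 -2.26299738]
```

Emit:
arm_command --rows '[[[-0.003, 0, 0, 0, 0, 0, -1], [-0.006, 0, 0, 0, 0, 0, -1], [-0.006, 0, 0, 0, 0, 0, -1]]]'

```text
t: 19.53
eef_pos: [511.2, -92.5, 265.8]
tcp_rot: [3.141, -0.527, 1.566]
ft_force: [0.6, 5.2, 2.5]
opening: 0.587
grip_force: 30.0
```

```bash
python3 - <<'E'
from h import *
st=state(); print(inbed(st),st["tcp_rot"],B.T@st["ft_force"])
E
```

```text
[ 74.29737734  33.88578619 208.60986452] [ 3.140752   -0.52664651  1.5661496 ] [ 5.78789752 -0.53909741 -0.46483925]
```

Emit:
arm_command --rows '[[[0, 0.02, 0, 0, 0, 0, -1], [0, 0.036, 0, 0, 0, 0, -1], [0, 0.044, 0, 0, 0, 0, -1], [0, 0.049, 0, 0, 0, 0, -1], [0, 0.053, 0, 0, 0, 0, -1], [0, 0.053, 0, 0, 0, 0, -1]]]'

```text
t: 20.03
eef_pos: [518.8, -92.4, 265.5]
tcp_rot: [-3.14, -0.527, 1.566]
ft_force: [-2.1, 4.0, 2.5]
opening: 0.584
grip_force: 30.0
```

```bash
python3 - <<'E'
from h import *
st=state(); print(inbed(st),st["tcp_rot"],B.T@st["ft_force"])
E
```

```text
[ 74.23848535  26.26264352 208.31531837] [-3.14034156 -0.5268613   1.56571755] [4.71841352 2.17299582 0.17465731]
```

Emit:
arm_command --rows '[[[0, 0.003, 0, 0, 0, 0, -1], [0, 0.006, 0, 0, 0, 0, -1], [0, 0.008, 0, 0, 0, 0, -1], [0, 0.008, 0, 0, 0, 0, -1]]]'

```text
t: 20.37
eef_pos: [519.6, -92.4, 265.5]
tcp_rot: [-3.139, -0.527, 1.566]
ft_force: [-7.1, 4.0, 3.6]
opening: 0.586
grip_force: 30.0
```

```bash
python3 - <<'E'
from h import *
st=state(); print(inbed(st),st["tcp_rot"],B.T@st["ft_force"])
E
```

```text
[ 74.20764675  25.46099229 208.29886759] [-3.13919418 -0.52703669  1.56578382] [5.24406762 7.09952252 1.1842415 ]
```

Emit:
arm_command --rows '[[[0, 0, 0.003, 0, 0, 0, -1], [0, 0, 0.003, 0, 0, 0, 0.6], [0, 0, 0.003, 0, 0, 0, 0.6], [0, 0, 0.003, 0, 0, 0, 0.6], [0, 0, 0.003, 0, 0, 0, 0.6], [0, 0, 0.003, 0, 0, 0, 0.6]]]'

```text
t: 20.87
eef_pos: [520.4, -92.8, 265.2]
tcp_rot: [3.14, -0.525, 1.566]
ft_force: [-0.0, -0.5, -0.4]
opening: 0.792
grip_force: 0.0
```

Emit:
arm_command --rows '[[[0, 0, -0.1, 0, 0, 0, 0.6], [0, 0, -0.3, 0, 0, 0, 0.6], [0, 0, -0.5, 0, 0, 0, 0.6], [0, 0, -0.7, 0, 0, 0, 0.6], [0, 0, -0.7, 0, 0, 0, 0.6], [0, 0, -0.7, 0, 0, 0, 0.6]]]'

```text
t: 21.37
eef_pos: [519.9, -145.9, 357.0]
tcp_rot: [3.138, -0.524, 1.566]
ft_force: [0.3, 0.6, -0.3]
opening: 0.799
grip_force: 0.0
```

```bash
python3 - <<'E'
from h import *
st=state(); p,d=read_camera("wrist"); np.savez("w8.npz",p=p,d=d,eef_pos=st["eef_pos"],tcp_rot=st["tcp_rot"]); cv2.imwrite("pics/w8.png",p[:,:,::-1])
cp=campose("wrist",st); P=(cloud(cp,d)-DAT)@B; print(inbed(st),st["joints"])
for v in (125,150,250,260):
    e=[u for u in range(260,380) if 25<P[v,u,2]<34 and p[v,u].max()<140 and P[v,u,1]>-0.5]
    print(v,[(u,*P[v,u].round(1).tolist(),int(p[v,u].max())) for u in (e[0]-1,e[0],e[-1],e[-1]+1,e[-1]+2,e[-1]+3)] if e else None)
for u in (300,325): print(u,[(v,*P[v,u,[0,2]].round(1).tolist(),int(p[v,u].max())) for v in list(range(88,100,2))+list(range(262,290,2))])
E
```

```text
[ 73.68877783  24.8641471  314.24023091] [-0.46485666  0.45722666  1.80559316  0.50885087  1.17678401 -0.72963385]
125 [(278, 132.3, 54.7, 28.7, 145), (279, 132.4, 53.8, 30.1, 79), (352, 132.3, -0.4, 28.7, 74), (353, 132.5, -1.0, 30.7, 120), (354, 132.6, -1.5, 32.6, 226), (355, 132.6, -2.2, 32.6, 246)]
150 [(278, 109.8, 58.3, 1.0, 189), (279, 113.6, 54.6, 27.7, 114), (351, 113.7, -0.1, 28.8, 78), (352, 110.0, -3.5, 2.2, 107), (353, 109.8, -4.5, 0.9, 123), (354, 109.9, -5.3, 1.8, 123)]
250 [(281, 18.7, 58.5, 0.4, 165), (282, 31.2, 54.6, 28.1, 94), (348, 31.1, 0.1, 28.2, 74), (349, 32.0, -0.5, 30.1, 83), (350, 33.5, -1.0, 33.5, 197), (351, 33.1, -1.9, 32.4, 243)]
260 [(281, 9.3, 58.6, 1.4, 116), (282, 22.9, 54.6, 29.7, 73), (348, 22.4, -0.0, 28.7, 64), (349, 23.7, -0.6, 31.4, 105), (350, 24.3, -1.3, 32.6, 205), (351, 24.4, -2.1, 33.0, 239)]
300 [(88, 159.4, 1.2, 133), (90, 157.8, 1.1, 134), (92, 156.3, 0.7, 129), (94, 154.8, 1.7, 156), (96, 153.2, 1.9, 250), (98, 151.7, 1.5, 255), (262, 20.4, 28.4, 58), (264, 18.7, 28.6, 53), (266, 17.3, 29.5, 48), (268, 15.6, 29.8, 50), (270, 13.6, 29.4, 49), (272, 11.4, 28.7, 57), (274, 10.4, 30.3, 54), (276, 7.5, 28.3, 51), (278, 5.9, 28.8, 57), (280, 4.0, 28.7, 51), (282, 1.8, 28.2, 60), (284, 0.4, 29.1, 131), (286, -0.6, 30.6, 149), (288, -1.7, 32.0, 159)]
325 [(88, 159.3, 2.2, 131), (90, 157.8, 1.3, 123), (92, 156.3, 1.5, 228), (94, 154.8, 1.6, 220), (96, 153.2, 2.5, 253), (98, 151.7, 1.9, 255), (262, 21.0, 29.7, 57), (264, 18.9, 29.0, 56), (266, 17.0, 28.8, 56), (268, 15.7, 30.0, 53), (270, 13.2, 28.7, 83), (272, 11.8, 29.6, 85), (274, 10.5, 30.6, 76), (276, 8.0, 29.4, 54), (278, 6.0, 29.1, 55), (280, 4.1, 29.1, 52), (282, 1.6, 28.0, 60), (284, 0.4, 29.1, 130), (286, 0.6, 32.9, 142), (288, -1.0, 33.3, 159)]
```

View pics/w8.png

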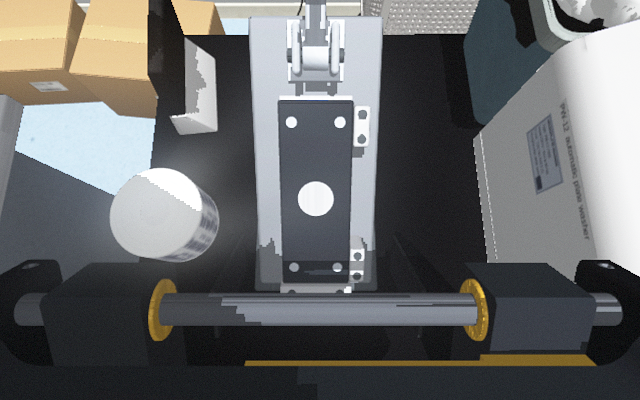

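The end plate (columns 279–352, rows 96–283) sits against the lower fence (row 284) and both side blocks, and the camera puts it flat on top. Next I'll measure the clamp handle and plan the closing arc.

```bash
cat >> h.py <<'E'
HY=25.7; PHI0=np.arctan2(26,135)
def clamp_pose(phi,m,s=137.0,da=None):
    """TCP pose with shut fingertips m mm behind the handle when handle ray is at angle phi"""
    t=np.array([-np.sin(phi),-np.cos(phi)]); r=np.array([-np.cos(phi),np.sin(phi)])
    a=np.radians(np.interp(phi,[.19,2.19],[-115,-150])) if da is None else np.radians(da)
    d=np.array([np.cos(a),np.sin(a)]); e=np.array([-d[1],d[0]])
    p=np.array([180,28])+s*r-(11+m)*t-10*np.clip(e@t/.3,-1,1)*e
    c=p-190*d
    D=B@[d[0],0,d[1]]; E=B@[e[0],0,e[1]]
    return bed([c[0],HY,c[1]]), np.c_[E,-ey,D]
E
python3 - <<'E'
from h import *
for n in ("top","scene"):
    z=np.load(f"{n}0.npz"); cp=campose(n); P=(cloud(cp,z["d"])-DAT)@B; hsv=cv2.cvtColor(z["p"],cv2.COLOR_RGB2HSV)
    m=((hsv[...,0]<8)|(hsv[...,0]>172))&(hsv[...,1]>150)&(hsv[...,2]>80)&(z["d"]>0)&(np.abs(P[...,0]-250)<80)&(P[...,2]>60); q=P[m]; print(n,m.sum(),np.median(q,0),np.percentile(q,[5,95],axis=0).round(0).tolist())
    q=q[np.abs(q[:,1]-28)<25]; print(" phi pts",np.percentile(np.arctan2(q[:,2]-28,-(q[:,0]-180)),[5,50,95]),np.percentile(np.hypot(q[:,2]-28,q[:,0]-180),[5,50,95]))
p,Rm=clamp_pose(2.19,40); print("start",p,R.from_matrix(Rm).as_euler('xyz'))
print(delta([519,-60,540],R.from_euler('xyz',[np.pi,0,1.565]).as_matrix()))
E
```

```text
top 69 [273.80929181  29.13291312 156.80959653] [[263.0, 20.0, 146.0], [282.0, 36.0, 162.0]]
 phi pts [2.15340176 2.20319358 2.25056836] [145.68369851 160.40789974 164.84074485]
scene 297 [272.49035959  32.3846303  140.04092475] [[260.0, 22.0, 117.0], [281.0, 38.0, 160.0]]
 phi pts [2.19128816 2.26429857 2.33368627] [120.91601625 146.12736917 163.02679615]
start [521.45679058 256.83848373 453.29947909] [3.14159265 0.52359878 1.56479633]
[ 1.1072e+00 -6.6000e-03 -7.7700e-01  2.0000e-04 -8.3600e-02  1.0000e-04]
```

Emit:
arm_command --rows '[[[0, 0, -0.28, 0, 0, 0, -1], [0, 0, -0.55, 0, -0.02, 0, -1], [0.3, 0, -0.78, 0, -0.04, 0, -1], [0.55, 0, -0.78, 0, -0.06, 0, -1], [0.8, 0, -0.78, 0, -0.0836, 0, -1], [1, 0, -0.78, 0, -0.0836, 0, -1], [1, 0, -0.78, 0, -0.0836, 0, -1], [1, 0, -0.78, 0, -0.0836, 0, -1]]]'

```text
t: 22.08
eef_pos: [520.2, -72.3, 532.1]
tcp_rot: [3.141, -0.0, 1.57]
ft_force: [0.1, 0.7, -1.2]
opening: 0.294
grip_force: 0.0
```

```bash
python3 - <<'E'
from h import *
st=state(); print(st["eef_pos"],st["tcp_rot"]); p,Rm=clamp_pose(2.2,45)
print(p,delta([521,85,560],R.from_euler('xyz',[np.pi,0.0,1.565]).as_matrix()))
E
```

```text
[520.1808384  -72.31687747 532.1169281 ] [ 3.14077249e+00 -4.92867984e-04  1.56959775e+00]
[521.4944943  263.1223608  452.12742064] [ 1.0489e+00  4.4000e-03 -1.8540e-01  1.0000e-04 -1.0000e-04  7.0000e-04]
```

Emit:
arm_command --rows '[[[0.15, 0, -0.2, 0, 0, 0, -1], [0.4, 0, -0.2, 0, 0, 0, -1], [0.7, 0, -0.2, 0, 0, 0, -1], [1, 0, -0.2, 0, 0, 0, -1], [1, 0, -0.2, 0, 0, 0, -1]]]'

```text
t: 22.5
eef_pos: [521.1, 79.4, 560.5]
tcp_rot: [-3.139, -0.002, 1.568]
ft_force: [-1.0, 0.1, 0.5]
opening: 0.009
grip_force: 0.0
```

Emit:
arm_command --rows '[[[0.25, 0, 0, 0, 0, 0, -1], [0.5, 0, 0, 0, 0, 0, -1], [0.75, 0, 0, 0, -0.02, 0, -1], [1, 0, 0, 0, -0.04, 0, -1], [1, 0, 0, 0, -0.05, 0, -1], [1, 0, 0, 0, -0.05, 0, -1]]]'

```text
t: 23.0
eef_pos: [522.4, 227.2, 559.7]
tcp_rot: [-3.138, 0.318, 1.57]
ft_force: [-0.3, -0.3, 0.2]
opening: 0.004
grip_force: 0.0
```

```bash
python3 - <<'E'
from h import *
st=state(); print(st["eef_pos"],st["tcp_rot"]); p,Rm=clamp_pose(2.2,45)
print(delta(p,Rm))
E
```

```text
[522.41605363 227.23295839 559.7398857 ] [-3.13753775  0.31839864  1.57023938]
[ 4.518e-01 -3.800e-03  6.065e-01 -3.000e-04 -3.270e-02  9.000e-04]
```

Emit:
arm_command --rows '[[[0.15, -0.004, 0.15, 0, -0.0327, 0.001, -1], [0.3, -0.004, 0.3, 0, -0.0327, 0.001, -1], [0.4, -0.004, 0.45, 0, -0.0327, 0.001, -1], [0.452, -0.004, 0.6065, 0, -0.0327, 0.001, -1], [0.452, -0.004, 0.6065, 0, -0.0327, 0.001, -1], [0.452, -0.004, 0.6065, 0, -0.0327, 0.001, -1]]]'

```text
t: 23.5
eef_pos: [522.1, 260.9, 453.9]
tcp_rot: [-3.141, 0.519, 1.559]
ft_force: [0.7, 0.5, 0.5]
opening: 0.002
grip_force: 0.0
```

```bash
cat > arc.py <<'E'
from h import *
import sys, json
f0,f1,m0,m1,n=map(float,sys.argv[1:6]); st=state(); print(st["eef_pos"].round(1),st["tcp_rot"].round(3),(B.T@st["ft_force"]).round(1),"bed tip",(B.T@(st["eef_pos"]+190*R.from_euler('xyz',st["tcp_rot"]).as_matrix()[:,2]-DAT)).round(1))
for i in range(1,int(n)+1):
    w=i/n; print(json.dumps([*(round(float(x),4) for x in delta(*clamp_pose(f0+(f1-f0)*w,m0+(m1-m0)*w),st)),-1]))
E
python3 arc.py 2.2 2.2 45 3 4
python3 - <<'E'
from h import *
p,d=read_camera("scene"); cv2.imwrite("pics/s1.png",p[60:360,120:420,::-1].repeat(2,0).repeat(2,1))
E
```

```text
[522.1 260.9 453.9] [-3.141  0.519  1.559] [ 0.7 -0.7  0.2] bed tip [310.2  25.8  99.1]
[-0.0453, -0.0038, 0.0309, -0.0006, -0.0007, -0.0009, -1]
[-0.1094, -0.0033, 0.059, -0.0006, -0.0007, -0.0009, -1]
[-0.1735, -0.0029, 0.0872, -0.0006, -0.0007, -0.0009, -1]
[-0.2376, -0.0024, 0.1153, -0.0006, -0.0007, -0.0009, -1]
```

View pics/s1.png

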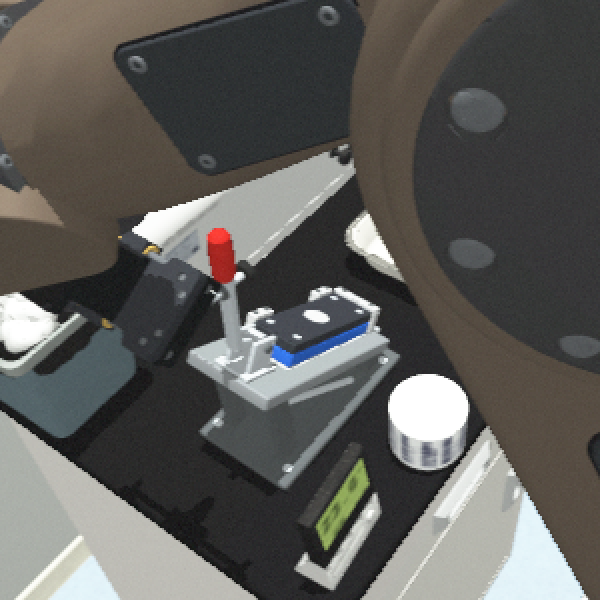

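The gripper (about (165,300)) is behind the red handle (222,255). The stack, dark plate on blue cassette, sits undisturbed, and the clock and roll are untouched.

Emit:
arm_command --rows '[[[-0.045, -0.004, 0.031, -0.0006, -0.0007, -0.0009, -1], [-0.11, -0.003, 0.059, -0.0006, -0.0007, -0.0009, -1], [-0.174, -0.003, 0.087, -0.0006, -0.0007, -0.0009, -1], [-0.238, -0.002, 0.115, -0.0006, -0.0007, -0.0009, -1], [-0.238, -0.002, 0.115, -0.0006, -0.0007, -0.0009, -1]]]'

```text
t: 23.97
eef_pos: [520.5, 220.6, 458.9]
tcp_rot: [3.135, 0.523, 1.562]
ft_force: [-0.0, 0.1, -0.8]
opening: 0.005
grip_force: 0.0
```

```bash
python3 arc.py 2.2 1.7 3 0 8
```

```text
[520.5 220.6 458.9] [3.135 0.523 1.562] [-0.3  0.  -0.7] bed tip [277.5  25.5 124.2]
[-0.0647, 0.0047, 0.0307, 0.0008, 0.0025, -0.0004, -1]
[-0.1436, 0.0048, 0.0543, 0.0008, 0.0055, -0.0004, -1]
[-0.2208, 0.0048, 0.0819, 0.0008, 0.0086, -0.0004, -1]
[-0.296, 0.0048, 0.1133, 0.0008, 0.0116, -0.0003, -1]
[-0.3691, 0.0048, 0.1484, 0.0008, 0.0147, -0.0003, -1]
[-0.4399, 0.0048, 0.1871, 0.0008, 0.0177, -0.0003, -1]
[-0.508, 0.0048, 0.2292, 0.0008, 0.0207, -0.0003, -1]
[-0.5734, 0.0047, 0.2745, 0.0008, 0.0238, -0.0003, -1]
```

Emit:
arm_command --rows '[[[-0.065, 0.005, 0.031, 0.0008, 0.0025, 0, -1], [-0.144, 0.005, 0.054, 0.0008, 0.0055, 0, -1], [-0.221, 0.005, 0.082, 0.0008, 0.0086, 0, -1], [-0.296, 0.005, 0.113, 0.0008, 0.0116, 0, -1], [-0.369, 0.005, 0.148, 0.0008, 0.0147, 0, -1], [-0.44, 0.005, 0.187, 0.0008, 0.0177, 0, -1], [-0.508, 0.005, 0.229, 0.0008, 0.0207, 0, -1], [-0.573, 0.005, 0.275, 0.0008, 0.0238, 0, -1]]]'

```text
t: 24.63
eef_pos: [520.8, 127.2, 466.0]
tcp_rot: [3.14, 0.372, 1.564]
ft_force: [-0.3, 4.9, 5.6]
opening: 0.004
grip_force: 3.7
```

```bash
python3 arc.py 1.7 1.15 0 0 10
```

```text
[520.8 127.2 466. ] [3.14  0.372 1.564] [7.  0.3 2.4] bed tip [216.3  25.4 153.5]
[-0.0698, -0.0007, 0.0351, 0.0002, 0.0024, -0.0001, -1]
[-0.1273, -0.0007, 0.0695, 0.0002, 0.0051, -0.0001, -1]
[-0.1829, -0.0007, 0.1063, 0.0002, 0.0078, -0.0001, -1]
[-0.2363, -0.0007, 0.1452, 0.0002, 0.0105, -0.0001, -1]
[-0.2876, -0.0007, 0.1861, 0.0002, 0.0131, -0.0001, -1]
[-0.3365, -0.0007, 0.2291, 0.0002, 0.0158, -0.0001, -1]
[-0.3831, -0.0008, 0.2738, 0.0002, 0.0185, -0.0001, -1]
[-0.4273, -0.0008, 0.3202, 0.0002, 0.0211, -0.0001, -1]
[-0.4689, -0.0008, 0.3682, 0.0002, 0.0238, -0.0001, -1]
[-0.5079, -0.0009, 0.4176, 0.0002, 0.0265, -0.0001, -1]
```

The handle is in contact (about 7 N) and moving. I'll continue along the arc.

Emit:
arm_command --rows '[[[-0.07, -0.001, 0.035, 0, 0.0024, 0, -1], [-0.127, -0.001, 0.07, 0, 0.0051, 0, -1], [-0.183, -0.001, 0.106, 0, 0.0078, 0, -1], [-0.236, -0.001, 0.145, 0, 0.0105, 0, -1], [-0.288, -0.001, 0.186, 0, 0.0131, 0, -1], [-0.337, -0.001, 0.229, 0, 0.0158, 0, -1], [-0.383, -0.001, 0.274, 0, 0.0185, 0, -1], [-0.427, -0.001, 0.32, 0, 0.0211, 0, -1], [-0.469, -0.001, 0.368, 0, 0.0238, 0, -1], [-0.508, -0.001, 0.418, 0, 0.0265, 0, -1]]]'

```text
t: 25.47
eef_pos: [520.1, 33.5, 435.0]
tcp_rot: [3.141, 0.206, 1.564]
ft_force: [-0.3, 5.3, 3.1]
opening: 0.0
grip_force: 2.6
```

```bash
python3 arc.py 1.15 0.65 0 0 9
```

```text
[520.1  33.5 435. ] [3.141 0.206 1.564] [6.1 0.4 0. ] bed tip [141.4  25.6 150.5]
[-0.0456, 0.0001, 0.0416, 0.0001, 0.0027, -0.0001, -1]
[-0.0878, 0.0001, 0.0876, 0.0001, 0.0054, -0.0001, -1]
[-0.1273, 0.0001, 0.1349, 0.0001, 0.0081, -0.0001, -1]
[-0.1724, 0.0001, 0.1842, 0.0001, 0.0108, -0.0001, -1]
[-0.2148, 0.0001, 0.2349, 0.0001, 0.0135, -0.0001, -1]
[-0.2545, 0.0, 0.2868, 0.0001, 0.0162, -0.0001, -1]
[-0.2914, 0.0, 0.3399, 0.0001, 0.0189, -0.0001, -1]
[-0.3254, -0.0, 0.3939, 0.0001, 0.0216, -0.0001, -1]
[-0.3566, -0.0, 0.4488, 0.0001, 0.0243, -0.0001, -1]
```

Emit:
arm_command --rows '[[[-0.046, 0, 0.042, 0, 0.0027, 0, -1], [-0.088, 0, 0.088, 0, 0.0054, 0, -1], [-0.127, 0, 0.135, 0, 0.0081, 0, -1], [-0.172, 0, 0.184, 0, 0.0108, 0, -1], [-0.215, 0, 0.235, 0, 0.0135, 0, -1], [-0.255, 0, 0.287, 0, 0.0162, 0, -1], [-0.291, 0, 0.34, 0, 0.0189, 0, -1], [-0.325, 0, 0.394, 0, 0.0216, 0, -1], [-0.357, 0, 0.449, 0, 0.0243, 0, -1]]]'

```text
t: 26.22
eef_pos: [519.7, -33.0, 380.0]
tcp_rot: [3.141, 0.054, 1.564]
ft_force: [-0.3, 3.7, 5.5]
opening: 0.003
grip_force: 2.6
```

```bash
python3 arc.py 0.65 0.25 0 0 8
```

```text
[519.7 -33.  380. ] [3.141 0.054 1.564] [5.9 0.3 3. ] bed tip [ 79.1  25.6 118.6]
[-0.0304, -0.0001, 0.0449, 0.0001, 0.0026, -0.0001, -1]
[-0.061, -0.0001, 0.0912, 0.0001, 0.005, -0.0001, -1]
[-0.0893, -0.0001, 0.1381, 0.0001, 0.0074, -0.0001, -1]
[-0.1152, -0.0002, 0.1855, 0.0001, 0.0099, -0.0001, -1]
[-0.1389, -0.0002, 0.2333, 0.0001, 0.0123, -0.0001, -1]
[-0.1602, -0.0002, 0.2815, 0.0001, 0.0147, -0.0001, -1]
[-0.1791, -0.0002, 0.3298, 0.0001, 0.0171, -0.0001, -1]
[-0.1956, -0.0002, 0.3782, 0.0001, 0.0196, -0.0001, -1]
```

Emit:
arm_command --rows '[[[-0.03, 0, 0.045, 0, 0.0026, 0, -1], [-0.061, 0, 0.091, 0, 0.005, 0, -1], [-0.089, 0, 0.138, 0, 0.0074, 0, -1], [-0.115, 0, 0.186, 0, 0.0099, 0, -1], [-0.139, 0, 0.233, 0, 0.0123, 0, -1], [-0.16, 0, 0.282, 0, 0.0147, 0, -1], [-0.179, 0, 0.33, 0, 0.0171, 0, -1], [-0.196, 0, 0.378, 0, 0.0196, 0, -1]]]'

```text
t: 26.88
eef_pos: [519.5, -65.6, 325.0]
tcp_rot: [3.141, -0.068, 1.564]
ft_force: [-0.8, 1.6, 5.9]
opening: 0.004
grip_force: 2.5
```

```bash
python3 arc.py 0.25 0.19 0 -1 4
```

```text
[519.5 -65.6 325. ] [ 3.141 -0.068  1.564] [4.3 0.8 4.3] bed tip [43.7 25.6 75.7]
[-0.0047, -0.0001, 0.0159, 0.0001, 0.0008, -0.0001, -1]
[-0.0103, -0.0002, 0.0314, 0.0001, 0.0015, -0.0001, -1]
[-0.0157, -0.0002, 0.0469, 0.0001, 0.0023, -0.0001, -1]
[-0.0208, -0.0002, 0.0624, 0.0001, 0.003, -0.0001, -1]
```

Emit:
arm_command --rows '[[[-0.005, 0, 0.016, 0, 0.0008, 0, -1], [-0.01, 0, 0.031, 0, 0.0015, 0, -1], [-0.015, 0, 0.047, 0, 0.0023, 0, -1], [-0.02, 0, 0.062, 0, 0.003, 0, -1], [-0.02, 0, 0.062, 0, 0.003, 0, -1]]]'

```text
t: 27.3
eef_pos: [519.6, -67.9, 316.8]
tcp_rot: [3.14, -0.086, 1.565]
ft_force: [-3.4, -2.6, 17.0]
opening: 0.001
grip_force: 8.4
```

```bash
python3 arc.py 0.19 0.19 -2 -4 2
```

```text
[519.6 -67.9 316.8] [ 3.14  -0.086  1.565] [ 6.2  3.4 16. ] bed tip [40.6 25.3 68.4]
[0.0018, -0.0009, 0.0222, 0.0003, 0.0002, -0.0, -1]
[0.0034, -0.0009, 0.0286, 0.0003, 0.0002, -0.0, -1]
```

Emit:
arm_command --rows '[[[0, 0, 0.006, 0, 0, 0, -1], [0, 0, 0.012, 0, 0, 0, -1], [0, 0, 0.018, 0, 0, 0, -1], [0, 0, 0.018, 0, 0, 0, -1]]]'

```text
t: 27.63
eef_pos: [519.7, -67.9, 316.0]
tcp_rot: [3.138, -0.085, 1.565]
ft_force: [-9.0, -4.8, 39.4]
opening: 0.003
grip_force: 19.3
```

```bash
python3 arc.py 0.19 0.19 -2 -4 2
```

```text
[519.7 -67.9 316. ] [ 3.138 -0.085  1.565] [15.5  8.9 36.5] bed tip [39.9 24.8 67.8]
[0.0023, -0.001, 0.0165, 0.0006, 0.0004, 0.0001, -1]
[0.0039, -0.0011, 0.023, 0.0006, 0.0004, 0.0001, -1]
```

The handle has hit its hard stop (39 N, no more travel), so the clamp is closed. I'll back off and check.

Emit:
arm_command --rows '[[[0, 0, -0.02, 0, 0, 0, -1], [0, 0, -0.1, 0, 0, 0, -1], [0, 0, -0.3, 0, 0, 0, -1], [0, 0, -0.55, 0, 0, 0, -1], [0, 0, -0.8, 0, 0, 0, -1], [0, 0, -1, 0, 0, 0, -1], [0, 0, -1, 0, 0, 0, -1], [0, 0, -1, 0, 0, 0, -1]]]'

```text
t: 28.3
eef_pos: [519.2, -80.4, 463.3]
tcp_rot: [3.139, -0.085, 1.564]
ft_force: [0.3, -0.6, -1.3]
opening: 0.005
grip_force: 0.0
```

```bash
python3 - <<'E'
from h import *
st=state(); p,d=read_camera("wrist"); cv2.imwrite("pics/w9.png",p[:,:,::-1]); np.savez("w9.npz",p=p,d=d,eef_pos=st["eef_pos"],tcp_rot=st["tcp_rot"])
cp=campose("wrist",st); P=(cloud(cp,d)-DAT)@B; hsv=cv2.cvtColor(p,cv2.COLOR_RGB2HSV)
m=((hsv[...,0]<8)|(hsv[...,0]>172))&(hsv[...,1]>150)&(np.abs(P[...,0]-60)<80)&(P[...,2]>30)&(np.abs(P[...,1]-28)<30)
q=P[m]; print(m.sum(),np.percentile(q,[5,50,95],axis=0).round(1))
t=q[np.abs(q[:,1]-np.median(q[:,1]))<4]; print("handle top line slope (rad), z at x=45",np.polyfit(t[:,0]-45,t[:,2],1))
E
```

```text
951 [[29.  17.8 57.5]
 [52.3 27.1 64.3]
 [70.9 37.  66.7]]
handle top line slope (rad), z at x=45 [ 0.19721585 65.22108113]
```

View pics/w9.png

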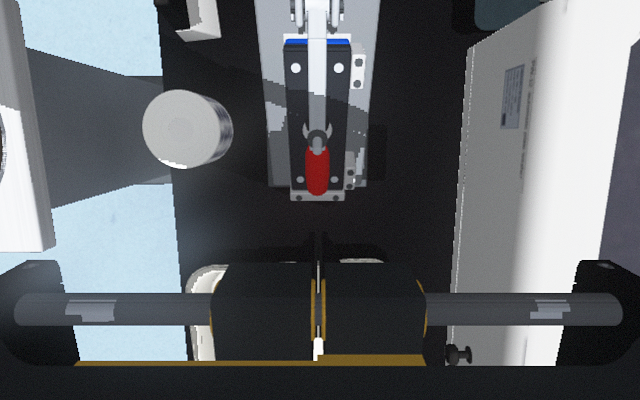

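The clamp arm now lies over the stack, with the red handle at (317,170). The plate is against both fences, and a blue strip shows at the upslope end (rows 39–43). I'll run a numeric check on that strip and on the side gap.

```bash
python3 - <<'E'
from h import *
z=np.load("w9.npz"); st={"eef_pos":z["eef_pos"],"tcp_rot":z["tcp_rot"]}; cp=campose("wrist",st); p=z["p"]; P=(cloud(cp,z["d"])-DAT)@B
for u in (294,342): print(u,[(v,*P[v,u,[0,2]].round(1).tolist(),p[v,u].tolist()) for v in list(range(32,50))+list(range(186,198,1))])
for v in (70,165,178): print(v,[(u,*P[v,u].round(1).tolist(),int(p[v,u].max())) for u in list(range(285,294))+list(range(342,354))])
E
```

```text
294 [(32, 154.6, 1.1, [165, 172, 180]), (33, 153.9, 1.6, [204, 212, 216]), (34, 153.1, 1.4, [244, 247, 249]), (35, 152.6, 2.7, [242, 244, 247]), (36, 151.2, 0.7, [243, 245, 246]), (37, 150.9, 2.3, [242, 244, 245]), (38, 150.0, 2.1, [179, 199, 233]), (39, 150.7, 7.1, [17, 74, 205]), (40, 150.2, 8.3, [26, 90, 212]), (41, 150.4, 11.5, [25, 93, 218]), (42, 150.5, 14.8, [33, 86, 210]), (43, 150.4, 16.9, [29, 62, 147]), (44, 150.7, 20.4, [42, 56, 95]), (45, 150.6, 22.7, [45, 47, 47]), (46, 150.3, 24.1, [50, 53, 60]), (47, 150.5, 27.4, [51, 56, 62]), (48, 150.6, 30.1, [62, 66, 77]), (49, 149.9, 30.2, [59, 64, 73]), (186, 7.2, 29.3, [39, 35, 38]), (187, 6.3, 29.9, [32, 30, 35]), (188, 4.6, 29.6, [38, 33, 37]), (189, 2.0, 28.1, [44, 47, 47]), (190, 0.6, 28.2, [89, 89, 93]), (191, 1.4, 30.8, [122, 120, 126]), (192, 1.1, 32.2, [132, 132, 136]), (193, -0.6, 31.8, [147, 148, 151]), (194, -1.2, 32.7, [135, 137, 139]), (195, -2.8, 32.5, [123, 122, 129]), (196, -3.2, 33.7, [125, 127, 125]), (197, -4.9, 33.5, [126, 128, 129])]
342 [(32, 154.9, 2.2, [168, 173, 182]), (33, 154.0, 1.9, [202, 203, 212]),
[... 2126 characters left out ...]
4.1, -7.8, 28.6, 136), (352, 34.6, -8.7, 29.2, 130), (353, 34.8, -9.7, 29.5, 125)]
178 [(285, -3.5, 64.2, 1.4, 93), (286, -4.3, 63.1, 0.4, 92), (287, -4.1, 61.9, 0.6, 92), (288, -3.0, 60.6, 2.0, 93), (289, -3.6, 59.5, 1.3, 92), (290, -2.9, 58.3, 2.2, 83), (291, 17.6, 54.6, 28.8, 48), (292, 17.9, 53.5, 29.2, 36), (293, 18.3, 52.4, 29.6, 39), (342, 17.8, 0.7, 29.1, 35), (343, 16.7, -0.4, 27.7, 54), (344, 20.4, -1.0, 32.6, 107), (345, 20.7, -2.0, 33.0, 131), (346, 21.5, -3.0, 34.0, 138), (347, 20.9, -4.1, 33.2, 136), (348, 21.4, -5.1, 33.8, 136), (349, 20.9, -6.2, 33.2, 136), (350, 20.3, -7.3, 32.5, 131), (351, 21.0, -8.2, 33.4, 130), (352, 20.6, -9.4, 32.8, 128), (353, 20.3, -10.4, 32.5, 170)]
```

Both end faces line up at x = 150.4 and the plate is flush with both fences, so I'm handing in.

```bash
python3 -c "
from cell import *
print(job_done())"
```

```text
the job is handed in; nothing more can be done
None
```

The job is handed in at about 28 s of the 72 s allowed: the last images show the cassette and end plate flush with both fences, the clamp was pushed to its hard stop, and the gripper is clear of everything (the hand-in call reported no pass or fail).

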